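# Blow-dry washed bottle caps in a gated tipping tray

## Robot

A 6-joint arm with a two-finger parallel gripper is mounted at the origin on the work surface. World frame = base frame: x ahead of the robot, y to its left, z up, the work surface at z = 0. Lengths are in m, angles in rad, forces in N, time in s.
With the tool pointing down it reaches from about 0.325 to 0.85 m from the base axis. Payload 15.5 kg.
Tool frame: the origin (TCP) lies at the very end of the fingers, on their centre line; the grasp point (between the pads) lies 19 mm behind it; z points along the fingers, x is the direction in which the jaws open and shut, and the axes are right-handed (so a half turn about z gives the same grasp; the last joint's range is limited). The gripper opens to 91 mm and grips with 3 to 60 N. Pads are 32 mm wide; open, the fingers measure 118 mm over their backs; the gripper's body (76 mm by 178 mm) begins 60 mm behind the grasp point.
Start: joints at [1.194, 0.494, 1.345, -0, 1.302, -0.096], TCP at [0.174, 0.6, 0.214] pointing down, gripper open.
Joint ranges: [-2.91, 2.91], [-0.82, 2.16], [0.22, 2.67], [-1.22, 4.37], [0.12, 2.79], [-3.08, 3.08]. Speed limits (rad/s): [1.89, 1.89, 2.57, 3.01, 3.01, 3.01].

## Interface

Orientations are given as [roll, pitch, yaw] about the fixed x, y, z axes, in that order (R = Rz(yaw) Ry(pitch) Rx(roll)).
In Python, from bench import robot, eyes, models gives the robot as it stands. The module is installed in compiled form; this text tells all that it offers.
- The arm moves only by the tool send_rows, never from a script. Its arguments are lists of equal length, an entry for each row: "gripper": the closure in counts, from 0 (fully open) to 255 (shut); "offset": the shift along the world's x, y, z in m, a list of three; "dr": the turn, a rotation vector about the world's x, y, z in degrees, a list of three. A call has 1 to 20 rows; each row shifts and turns the commanded pose from where the row before left it; what a row does not reach is not made up. A row lasts 1/8 s, in which the tool goes at most 62.5 mm and 10.7 degrees, less where a joint would pass 70% of its speed; a pose out of reach is approached as far as the arm can. A call is refused whole if a number of a shift passes 0.0625 or a number of a turn 10.7, either way. A call with a gripper value outside its range is refused whole. The fingers move at their own pace and stop on an object; "grip_force" is the grip in N (left out, the last holds). Time passes only in rows, so rows that do not move let the fingers close. It gives the time, the measured TCP pose, the force and the opening at its end, in the units of the state.
- robot.sense(): the state, without advancing time (a new reading comes with each control period).
- eyes.grab_frame(name): name is "scene" or "top" or "wrist"; returns a dict with "pixels" (400x640x3 uint8, red, green, blue), "range_z" (400x640 float32, m along the optical axis (not along the pixel's ray), 0 where there is no reading), "fx", "fy", "cx", "cy" (pixels), "k1" (the pictures are not rectified: a ray, as slopes to the right and down, at radius r is drawn at 1 + k1 r^2 times it, then the intrinsics apply), "rvec" (rotation vector, rad) and "tvec" (3), from world to camera coordinates, as OpenCV has them. Camera axes: x right, y down, z forward; pixel columns grow to the right and rows downward; lengths in m; the calibration is good to about 2 mm. A picture is of the moment at which its call begins.
- robot.finish_job(): hands the job in, once; it reports no verdict.
Trained networks look in a picture, given as the dict that the camera call returned (one of the last four; its "shot" number tells which), for a name from the list of things; names that differ only in an ending like _2 or _b are one class to them, and where a whole thing is asked for, a point or a joint stands for the part that bears it (a point fixed in the world has none). Each returns a list of dicts, best first, with "p" (0 to 1); they miss things now and then, are a little off and sometimes report something else, mostly with a low value. They report only what shows in the picture. A call takes as long as a camera call. They do not tell look-alikes from the thing itself.
- models.look_for(label, picture): "xyz" ([x, y, z] in m, in world coordinates, good to about 4 mm: the middle of the surface that is visible of it).
- models.cut_out(label, picture): "region" (400x640 bool, what is visible of it).
The state is a dict: "t": time; "qpos": joint angles; "joint_vel": joint speeds; "tau": joint torques, N m; "tool_pos": TCP position; "eef_rot": TCP orientation; "force": force on the tool from outside, world axes, zero at the start; "wrist_torque": the same for the moment, N m; "finger_gap": finger opening in m.
Only numpy, scipy, OpenCV 4.12 (cv2) and the standard library are available. Lean on these libraries where they do the work, as an engineer would, in place of code of your own. Each camera call takes 0.05 s, during which the arm holds its last target.

## Task

Dry the washed screw caps: put every loose white cap from the bench into the tipping tray while its end gate is up, and only then slide the blower's fader until its grip is level with the brass pointer clip, leave it there for at least five seconds, and slide it fully back to off. Then lower the end gate all the way and lift the tray by its bar so that the caps slide out over the gate into the grey tub, let the tray down level and put its gate up again, with every cap in the tub. Do not tip the tray while the gate is up, do not move the pointer clip, and leave the jars, tape, dishes, pen and bottle where they are.

Things in the scene. Friction and masses are not known exactly. Their poses are not given: they have to be found in the camera images.
- cap0_c (a point): centre, half-way up, of one of up to five loose washed screw caps: plain white plastic disc-like cylinder with fine ribs, 38 mm diameter (39 mm over the ribs), 24 mm high, 30 g, standing on the bench, z along its axis (it may be absent)
- cap1_c (a point): centre, half-way up, of one of up to five loose washed screw caps: plain white plastic disc-like cylinder with fine ribs, 38 mm diameter (39 mm over the ribs), 24 mm high, 30 g, standing on the bench, z along its axis (it may be absent)
- cap2_c (a point): centre, half-way up, of one of up to five loose washed screw caps: plain white plastic disc-like cylinder with fine ribs, 38 mm diameter (39 mm over the ribs), 24 mm high, 30 g, standing on the bench, z along its axis (it may be absent)
- cap3_c (a point): centre, half-way up, of one of up to five loose washed screw caps: plain white plastic disc-like cylinder with fine ribs, 38 mm diameter (39 mm over the ribs), 24 mm high, 30 g, standing on the bench, z along its axis (it may be absent)
- cap4_c (a point): centre, half-way up, of one of up to five loose washed screw caps: plain white plastic disc-like cylinder with fine ribs, 38 mm diameter (39 mm over the ribs), 24 mm high, 30 g, standing on the bench, z along its axis (it may be absent)
- stand: fixed stand of the tilting tray; origin on the bench exactly under the tray's hinge line, half-way across it; +x along the hinge line, +y from the gate end towards the lift bar, z up. The tray's hinge line and the gate's hinge line coincide, 85 mm above this origin; the level tray's floor is at that height. The grey tub is fixed to the stand on its -y side
- tray (a joint): tilt of the aluminium tray about the hinge line at its gate end: 0 level, at rest on the stand, 1.0 rad fully tipped with the lift-bar end up. It sinks back slowly by itself when let go; lifting the bar takes about 3 to 6 N. Caps begin to slide between 0.45 and 0.65 rad
- tray_floor (a point): centre of the tray's floor, upper face, 105 mm from the hinge line; turns with the tray, y from gate end to lift-bar end, z out of the floor. Inside: 130 mm wide (x), 210 mm long (y), walls 30 mm high, 4 mm thick, on both long sides and the lift-bar end; the gate closes the other end
- tray_bar (a point): middle of the tray's lift bar: round black bar, 14 mm diameter, parallel to the hinge line, 96 mm free between its two arms, 47 mm clear of the end wall; in the tray it is 264 mm from the hinge line and 20 mm above the floor's plane
- gate (a joint): angle of the steel end gate against the tray, hinged along its lower edge: 0 up (closed), 1.57 fully down and outward, in line with the tray's floor as a chute over the tub. It stays where it is left (stiff hinge, about 2 N at the pin)
- gate_pin (a point): middle of the gate's side pin: round black pin, 12 mm diameter, 64 mm long, sticking out sideways (stand -x, towards the robot) beyond the tray's side at the gate's upper edge; 30 mm above and, gate up, 3 mm outward of the hinge line, 105 mm from the gate's middle; the tray's side wall ends 36 mm from this point. It runs parallel to the hinge line and swings outward and down with the gate
- tub_floor (a point): centre of the inner floor of the grey plastic tub below the gate end; 87 mm from the hinge line, 4 mm above the bench; axes as the stand's. Inside 152 mm (x) by 162 mm (y), walls 50 mm high above the floor, the one farthest from the tray 85 mm
- ctrl: grey blower control box fixed to the bench, 100 by 190 by 30 mm; origin at the centre of its underside; +y along the fader's track from the off end to the full end. Printed scale lines beside the track grow longer from off to full
- fader (a joint): position of the fader grip along its track, m: 0 at the off end stop, 0.12 at full. Stays where it is left; slides at about 2 N
- fader_top (a point): centre of the top of the black fader grip, a block 28 mm (box x) by 20 mm (along the track) by 40 mm high, with a white line across its top; top 70 mm above the bench; at off it is 60 mm from the box's centre along -y
- clip (a joint): place of the small brass pointer clip beside the track, m, on the same scale as the fader: the fader is level with the clip when both values are equal. Do not move it
- clip_mark (a point): tip of the brass pointer clip on the +x side of the track (clip 14 by 12 mm, 6 mm high on the box, its body 31 to 45 mm from the track's line); axes as the control box
- jar_a: bystander: glass jar with white lid, 86 mm diameter, 130 mm high; origin under its centre
- jar_b: bystander: glass jar with white lid and paper band, 86 mm diameter, 130 mm high; origin under its centre
- tape_a: bystander: roll of white tape lying flat, 96 mm diameter, 25 mm high; origin under its centre
- tape_b: bystander: roll of grey tape lying flat, 90 mm diameter, 19 mm high; origin under its centre
- dishes: bystander: stack of clear culture dishes, 90 mm diameter, 56 mm high; origin under its centre
- marker: bystander: black marker pen lying on the bench, 133 mm long, 16 mm thick; origin under its middle, x along it
- spray: bystander: clear bottle with white cap, 64 mm diameter, 160 mm high; origin under its centre
There are look-alikes about, which are no part of the job. What is shaped like the part that bears cap1_c but red is not meant.

How it is judged:
On the way, in this order (a step that is already met when the one before it is completed fails the run):
1. every cap lies in the level tray with the gate up, before the blower is turned up (x of cap0_c in the frame of tray_floor between -0.07 and 0.07 m and y of cap0_c in the frame of tray_floor between -0.11 and 0.11 m and z of cap0_c in the frame of tray_floor between 0 and 0.06 m and x of cap1_c in the frame of tray_floor between -0.07 and 0.07 m and y of cap1_c in the frame of tray_floor between -0.11 and 0.11 m and z of cap1_c in the frame of tray_floor between 0 and 0.06 m and x of cap2_c in the frame of tray_floor between -0.07 and 0.07 m and y of cap2_c in the frame of tray_floor between -0.11 and 0.11 m and z of cap2_c in the frame of tray_floor between 0 and 0.06 m and x of cap3_c in the frame of tray_floor between -0.07 and 0.07 m and y of cap3_c in the frame of tray_floor between -0.11 and 0.11 m and z of cap3_c in the frame of tray_floor between 0 and 0.06 m and x of cap4_c in the frame of tray_floor between -0.07 and 0.07 m and y of cap4_c in the frame of tray_floor between -0.11 and 0.11 m and z of cap4_c in the frame of tray_floor between 0 and 0.06 m and value of joint tray below 0.06 rad and value of joint gate below 0.3 rad and y of fader_top in the frame of clip_mark below -0.015 m), for 0.2 s.
2. fader level with the clip (within 6 mm) for at least 4.5 s, caps in the level tray, gate up (y of fader_top in the frame of clip_mark between -0.006 and 0.006 m and value of joint tray below 0.06 rad and value of joint gate below 0.3 rad and x of cap0_c in the frame of tray_floor between -0.07 and 0.07 m and y of cap0_c in the frame of tray_floor between -0.11 and 0.11 m and z of cap0_c in the frame of tray_floor between 0 and 0.06 m and x of cap1_c in the frame of tray_floor between -0.07 and 0.07 m and y of cap1_c in the frame of tray_floor between -0.11 and 0.11 m and z of cap1_c in the frame of tray_floor between 0 and 0.06 m and x of cap2_c in the frame of tray_floor between -0.07 and 0.07 m and y of cap2_c in the frame of tray_floor between -0.11 and 0.11 m and z of cap2_c in the frame of tray_floor between 0 and 0.06 m and x of cap3_c in the frame of tray_floor between -0.07 and 0.07 m and y of cap3_c in the frame of tray_floor between -0.11 and 0.11 m and z of cap3_c in the frame of tray_floor between 0 and 0.06 m and x of cap4_c in the frame of tray_floor between -0.07 and 0.07 m and y of cap4_c in the frame of tray_floor between -0.11 and 0.11 m and z of cap4_c in the frame of tray_floor between 0 and 0.06 m), for 4.5 s.
3. fader back at the off end (within 6 mm), caps in the level tray, gate up (value of joint fader below 0.006 m and value of joint tray below 0.06 rad and value of joint gate below 0.3 rad and x of cap0_c in the frame of tray_floor between -0.07 and 0.07 m and y of cap0_c in the frame of tray_floor between -0.11 and 0.11 m and z of cap0_c in the frame of tray_floor between 0 and 0.06 m and x of cap1_c in the frame of tray_floor between -0.07 and 0.07 m and y of cap1_c in the frame of tray_floor between -0.11 and 0.11 m and z of cap1_c in the frame of tray_floor between 0 and 0.06 m and x of cap2_c in the frame of tray_floor between -0.07 and 0.07 m and y of cap2_c in the frame of tray_floor between -0.11 and 0.11 m and z of cap2_c in the frame of tray_floor between 0 and 0.06 m and x of cap3_c in the frame of tray_floor between -0.07 and 0.07 m and y of cap3_c in the frame of tray_floor between -0.11 and 0.11 m and z of cap3_c in the frame of tray_floor between 0 and 0.06 m and x of cap4_c in the frame of tray_floor between -0.07 and 0.07 m and y of cap4_c in the frame of tray_floor between -0.11 and 0.11 m and z of cap4_c in the frame of tray_floor between 0 and 0.06 m), for 0.2 s.
4. gate lowered all the way (beyond 1.3 rad), tray still level (value of joint gate above 1.3 rad and value of joint tray below 0.06 rad and value of joint fader below 0.006 m), for 0.2 s.
5. tray tipped beyond 0.55 rad with the gate down (value of joint tray above 0.55 rad and value of joint gate above 1.2 rad), for 0.1 s.
At the end, for the whole second after the job is handed in: every cap lies still in the tub, the tray is level again (within 0.06 rad), its gate is up again (under 0.3 rad) and the fader is at off (within 6 mm) (x of cap0_c in the frame of tub_floor between -0.08 and 0.08 m and y of cap0_c in the frame of tub_floor between -0.085 and 0.085 m and z of cap0_c in the frame of tub_floor between 0 and 0.085 m and x of cap1_c in the frame of tub_floor between -0.08 and 0.08 m and y of cap1_c in the frame of tub_floor between -0.085 and 0.085 m and z of cap1_c in the frame of tub_floor between 0 and 0.085 m and x of cap2_c in the frame of tub_floor between -0.08 and 0.08 m and y of cap2_c in the frame of tub_floor between -0.085 and 0.085 m and z of cap2_c in the frame of tub_floor between 0 and 0.085 m and x of cap3_c in the frame of tub_floor between -0.08 and 0.08 m and y of cap3_c in the frame of tub_floor between -0.085 and 0.085 m and z of cap3_c in the frame of tub_floor between 0 and 0.085 m and x of cap4_c in the frame of tub_floor between -0.08 and 0.08 m and y of cap4_c in the frame of tub_floor between -0.085 and 0.085 m and z of cap4_c in the frame of tub_floor between 0 and 0.085 m and linear speed of each of cap0, cap1, cap2, cap3, cap4 below 0.05 m/s and value of joint tray below 0.06 rad and value of joint fader below 0.006 m and value of joint gate below 0.3 rad); the robot touches nothing.
It fails at once if the tray is tipped (over 0.3 rad) while its gate is up (under 0.8 rad) (value of joint tray above 0.3 rad and value of joint gate below 0.8 rad).
It fails at once if the pointer clip is shifted by more than 6 mm (distance of clip_mark from where it was at the start of the episode above 0.006 m).
It fails at once if a bystander is shifted by more than 40 mm (distance of any of jar_a, jar_b, tape_a, tape_b, dishes, marker, spray from where it was at the start of the episode above 0.04 m).
It fails at once if a jar, the bottle or the dish stack is knocked over (angle between any of jar_a, jar_b, spray, dishes's own z axis and vertical above 0.6 rad).
Of cap0, cap1, cap2, cap3, cap4 only 3 to 5 are there at a start; the rules pass over those that are not, and their reading is None.
At some moment in a run one of cap0, cap1, cap2, cap3, cap4 may be knocked a few centimetres aside while the robot is not near it.
Once in a run the grip may slacken for a moment while it holds something.
It also fails if it takes over 210 s, if anything falls off the work surface, if the arm or the gripper's body presses on something with over 40 N, if the wrist force passes 120 N, or if a joint passes its speed limit or range.

## Working session

There is one attempt and no reset: what is moved stays moved. The work goes in short steps, Python scripts to look and compute and a tool call to move; the robot and the scene stay as the last step left them, time stands still between calls to the robot, and variables do not carry over. Pictures are saved under pics/ and viewed, and the job is handed in when it is done.

Besides the shell and the picture viewer there is one more tool, called after ">>>" as name(argument=value, ...) on one line, values as JSON. send_rows: Moves the arm, as the interface text tells. Its arguments: {"type":"object","properties":{"gripper":{"type":"array"},"offset":{"type":"array"},"dr":{"type":"array"},"grip_force":{"type":"number"}},"required":["gripper","offset","dr"]}

```bash
mkdir -p pics
cat > h.py <<'E'
import numpy as np, cv2
from bench import robot, eyes, models
def save(f,n): cv2.imwrite(f'pics/{n}.png', cv2.cvtColor(f['pixels'],cv2.COLOR_RGB2BGR))
def cam(f):
    R,_=cv2.Rodrigues(np.array(f['rvec'],float)); return R,np.array(f['tvec'],float).reshape(3)
def px2w(f,u,v,z=None):
    """pixel->world using depth, or plane z"""
    a,b=(u-f['cx'])/f['fx'],(v-f['cy'])/f['fy']
    x,y=a,b
    for _ in range(20):
        s=1+f['k1']*(x*x+y*y); x,y=a/s,b/s
    R,t=cam(f); d=R.T@np.array([x,y,1.0]); o=-R.T@t
    if z is None:
        return o+d*float(f['range_z'][int(round(v)),int(round(u))])
    return o+d*(z-o[2])/d[2]
def w2px(f,p):
    R,t=cam(f); c=R@np.array(p,float)+t; x,y=c[0]/c[2],c[1]/c[2]; s=1+f['k1']*(x*x+y*y)
    return f['cx']+f['fx']*x*s, f['cy']+f['fy']*y*s
def cloud(f):
    H,W=f['range_z'].shape
    u,v=np.meshgrid(np.arange(W),np.arange(H))
    a,b=(u-f['cx'])/f['fx'],(v-f['cy'])/f['fy']; x,y=a.copy(),b.copy()
    for _ in range(20):
        s=1+f['k1']*(x*x+y*y); x,y=a/s,b/s
    R,t=cam(f); d=f['range_z'][...,None]*np.dstack([x,y,np.ones_like(x)])
    P=(d-t)@R; P[f['range_z']==0]=np.nan
    return P
E
python3 - <<'E'
from h import *
print({k:np.round(v,3) for k,v in robot.sense().items()})
for n in ['scene','top']:
    f=eyes.grab_frame(n); save(f,n+'0'); print(n,f['fx'],f['k1'],-cam(f)[0].T@cam(f)[1])
    for l in ['cap0_c','stand','tray','tray_bar','gate','gate_pin','tub_floor','ctrl','fader','fader_top','clip','clip_mark','jar_a','tape_a','dishes','marker','spray']:
        try: print(l,[(np.round(d['xyz'],3).tolist(),round(d['p'],2)) for d in models.look_for(l,f)][:9])
        except Exception as e: print(l,e)
E
```

```text
{'t': np.float64(0.0), 'qpos': array([ 1.194,  0.494,  1.346, -0.   ,  1.303, -0.095]), 'joint_vel': array([ 0.   ,  0.001, -0.001, -0.   ,  0.001, -0.   ]), 'tau': array([-3.0000e-03, -8.7880e+01, -3.8187e+01,  7.1000e-02,  5.3000e-02,
       -0.0000e+00]), 'tool_pos': array([0.174, 0.6  , 0.213]), 'eef_rot': array([-3.142e+00,  1.000e-03,  1.289e+00]), 'force': array([0.119, 0.317, 0.028]), 'wrist_torque': array([0.082, 0.013, 0.009]), 'finger_gap': np.float64(0.092)}
scene 399.16127345102876 -0.06102817847363661 [1.2783073  0.30386072 1.30986821]
cap0_c [([0.408, -0.3, 0.027], 0.52)]
stand [([0.645, -0.118, 0.081], 0.82)]
tray [([0.628, -0.045, 0.086], 0.92)]
tray_bar [([0.628, -0.048, 0.089], 0.75)]
gate [([0.608, -0.16, 0.117], 0.58), ([0.628, -0.052, 0.086], 0.58)]
gate_pin [([0.608, -0.167, 0.114], 0.57), ([0.455, -0.402, 0.056], 0.5)]
tub_floor [([0.646, -0.281, 0.01], 0.55)]
ctrl [([0.536, 0.346, 0.028], 0.93), ([0.377, 0.474, 0.105], 0.22)]
fader [([0.542, 0.286, 0.07], 0.51), ([0.767, 0.2, 0.028], 0.24)]
fader_top [([0.538, 0.284, 0.068], 0.64)]
clip []
clip_mark []
jar_a 
[... 584 characters left out ...]
ate [([0.531, 0.284, 0.07], 0.64), ([0.582, -0.164, 0.124], 0.52), ([0.432, 0.185, 0.026], 0.25)]
gate_pin [([0.581, -0.162, 0.12], 0.75), ([0.648, -0.27, 0.003], 0.31)]
tub_floor [([0.649, -0.269, 0.001], 0.58)]
ctrl [([0.516, 0.339, 0.026], 0.92)]
fader [([0.529, 0.284, 0.068], 0.66)]
fader_top [([0.531, 0.286, 0.068], 0.5)]
clip []
clip_mark []
jar_a [([0.682, 0.352, 0.131], 0.6), ([0.351, 0.463, 0.132], 0.58), ([0.417, -0.174, 0.021], 0.25)]
tape_a [([0.765, 0.202, 0.023], 0.96), ([0.292, 0.248, 0.015], 0.71)]
dishes [([0.434, -0.407, 0.054], 0.85), ([0.529, 0.288, 0.068], 0.64)]
marker [([0.616, 0.171, 0.014], 0.59), ([0.631, -0.051, 0.085], 0.16)]
spray [([0.486, -0.524, 0.103], 0.61)]
```

View pics/scene0.png

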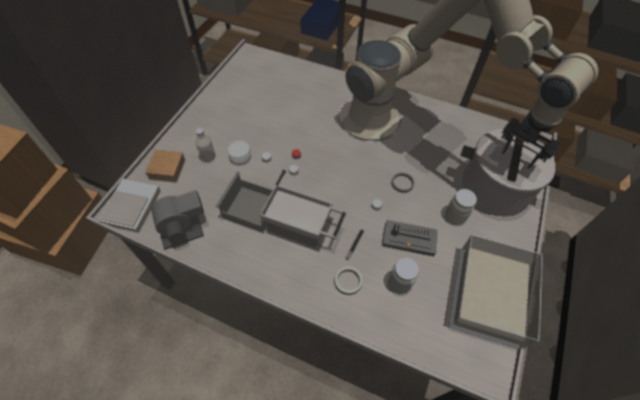

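View pics/top0.png

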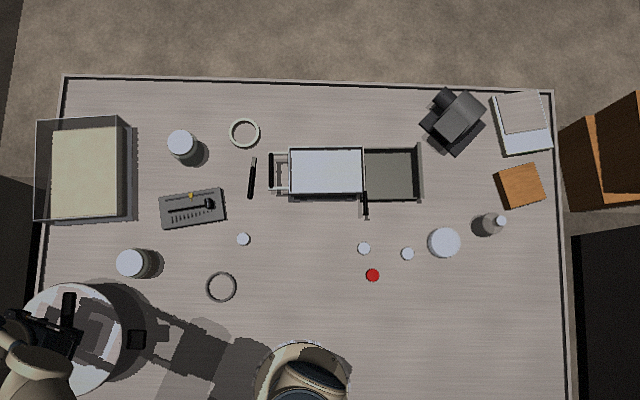

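The top view shows white caps at (243,239), (363,248) and (407,254), with a red look-alike at (372,275). The tray is at (325,172), the tub at (392,175), the box at (193,208) and the brass clip near (190,194). I'll measure these precisely next.

Run:
```python
from h import *
f=eyes.grab_frame('top'); P=cloud(f); im=f['pixels']
def crop(u0,v0,u1,v1,k,n): cv2.imwrite(f'pics/{n}.png',cv2.resize(cv2.cvtColor(im[v0:v1,u0:u1],cv2.COLOR_RGB2BGR),None,fx=k,fy=k,interpolation=cv2.INTER_CUBIC))
crop(145,175,245,240,7,'ctrl1'); crop(255,130,435,230,4,'tray1')
hsv=cv2.cvtColor(im,cv2.COLOR_RGB2HSV).astype(int)
# white caps : height 18-30mm blobs
z=P[...,2]; m=((z>0.017)&(z<0.031)).astype(np.uint8)
n,lab,st,c=cv2.connectedComponentsWithStats(m)
for i in range(1,n):
    if 30<st[i,4]<3000:
        q=P[lab==i]; col=im[lab==i].mean(0)
        print(c[i].round(1),st[i,4],np.nanmedian(q,0).round(4),((np.nanmin(q,0)+np.nanmax(q,0))/2).round(4),(np.nanmax(q,0)-np.nanmin(q,0)).round(3),col.round())
for (u,v) in [(243,239),(363,248),(407,254)]: print(px2w(f,u,v,0.024).round(4))
for (u,v) in [(300,160),(290,172),(355,190),(325,172),(392,175)]: print((u,v),P[v,u].round(4))
```

```text
[72.9 84. ] 245 [0.9361 0.7854 0.0198] [0.8828 0.7259 0.0226] [0.133 0.15  0.011] [132. 125. 121.]
[117.5  75.5] 51 [0.9422 0.6136 0.0204] [0.9429 0.6141 0.0224] [0.014 0.065 0.011] [145. 137. 132.]
[136.9  76.3] 53 [0.9413 0.5513 0.02  ] [0.9426 0.5557 0.0218] [0.015 0.06  0.009] [140. 134. 129.]
[269.   79.8] 703 [0.9427 0.1301 0.0198] [0.9427 0.1282 0.0221] [0.017 0.785 0.01 ] [143. 136. 131.]
[422.4  84.9] 163 [ 0.9434 -0.3573  0.0203] [ 0.9428 -0.3678  0.0213] [0.016 0.197 0.009] [147. 139. 134.]
[493.4  88.3] 215 [ 0.9423 -0.597   0.0201] [ 0.9394 -0.6001  0.0236] [0.022 0.262 0.013] [134. 128. 123.]
[552.9 119.4] 250 [ 0.8581 -0.7901  0.0202] [ 0.8212 -0.7727  0.023 ] [0.258 0.051 0.012] [137. 130. 126.]
[498.3 128.2] 154 [ 0.8029 -0.6032  0.0254] [ 0.8128 -0.6095  0.024 ] [0.192 0.056 0.014] [66. 63. 56.]
[243.2 132.4] 291 [0.7628 0.2039 0.0236] [0.765 0.203 0.024] [0.095 0.095 0.014] [153. 156. 146.]
[129.  174.4] 179 [0.6206 0.5444 0.0233] [0.6313 0.5457 0.024 ] [0.299 0.033 0.014] [89. 89. 92.]
[197.4 158.9] 38 [0.6672 0.3363 0.0246] [0.684  0.343  0.0242] [0.059 0.04  0.0
[... 1215 characters left out ...]
2699 0.0201] [0.048 0.043 0.006] [104.  99.  97.]
[134.9 307.1] 87 [0.2279 0.485  0.0233] [0.2216 0.5095 0.0238] [0.117 0.099 0.014] [33. 31. 30.]
[226.6 296.9] 35 [0.2584 0.2239 0.0194] [0.2671 0.2291 0.0215] [0.036 0.049 0.009] [92. 88. 86.]
[310.6 360.6] 79 [ 0.0889 -0.0273  0.0211] [ 0.0841 -0.0274  0.024 ] [0.03  0.082 0.014] [44. 41. 35.]
[276.8 369.1] 62 [0.0636 0.0731 0.0212] [0.0575 0.0683 0.0237] [0.053 0.048 0.013] [110. 102.  88.]
[0.4328 0.1852 0.024 ]
[ 0.4156 -0.1741  0.024 ]
[ 0.401  -0.3067  0.024 ]
(300, 160) [0.6654 0.0215 0.0828]
(290, 172) [0.6283 0.0496 0.0825]
(355, 190) [ 0.5802 -0.142   0.0828]
(325, 172) [ 0.6311 -0.053   0.0839]
(392, 175) [ 0.6482 -0.2664 -0.0016]
```

```bash
sleep 1
python3 - <<'E'
from h import *
f=eyes.grab_frame('scene'); P=cloud(f); im=f['pixels']
def crop(u0,v0,u1,v1,k,n): cv2.imwrite(f'pics/{n}.png',cv2.resize(cv2.cvtColor(im[v0:v1,u0:u1],cv2.COLOR_RGB2BGR),None,fx=k,fy=k,interpolation=cv2.INTER_CUBIC))
crop(200,140,460,280,3,'scene_c')
E
```

```text
(no output)
```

View pics/ctrl1.png

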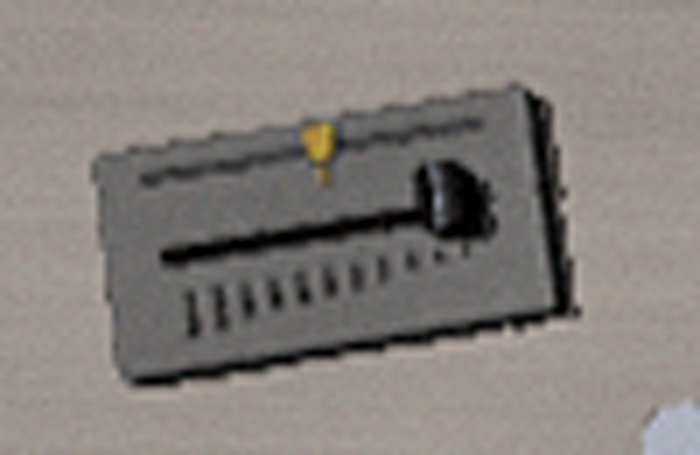

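View pics/tray1.png

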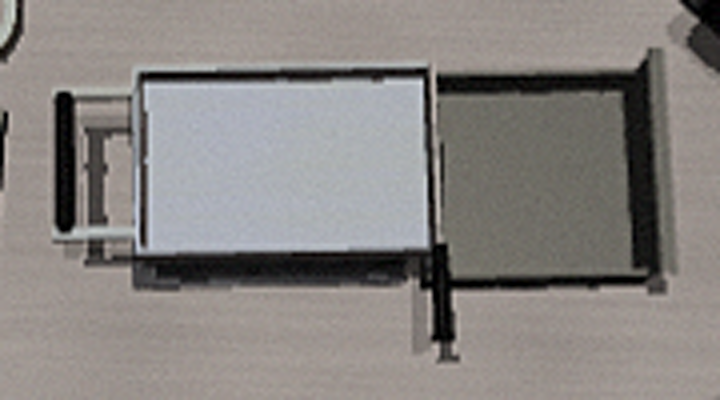

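View pics/scene_c.png

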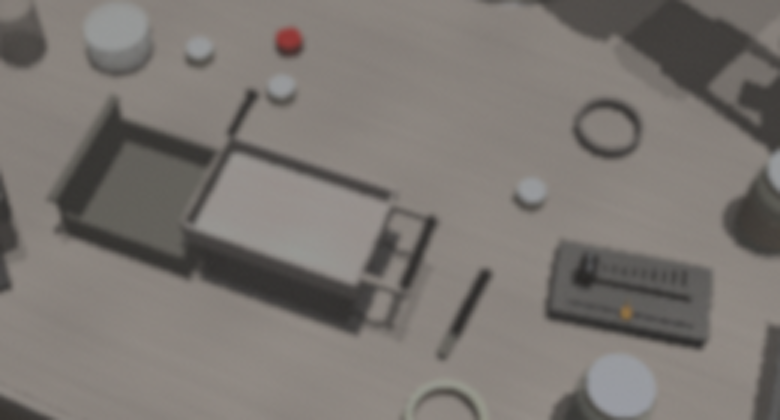

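Run:
```python
from h import *
f=eyes.grab_frame('top'); P=cloud(f); im=f['pixels'].astype(int); z=P[...,2]
def reg(u0,v0,u1,v1,lo,hi,extra=None):
    m=np.zeros(z.shape,bool); m[v0:v1,u0:u1]=True; m&=(z>lo)&(z<hi)
    if extra is not None: m&=extra
    return m
def rep(n,m):
    q=P[m]; r=cv2.minAreaRect((q[:,:2]*1000).astype(np.float32)); print(n,m.sum(),q.mean(0).round(4),'rect',np.round(r[0],1),np.round(r[1],1),round(r[2],2), 'zmed',np.median(q[:,2]).round(4))
dark=im.sum(2)<140
rep('bar',reg(266,145,275,192,0.085,0.13,dark))
rep('pin',reg(360,190,372,222,0.085,0.14,dark))
rep('floor',reg(280,140,370,200,0.074,0.092))
rep('traywalls',reg(285,140,370,200,0.105,0.125))
rep('fader',reg(195,190,222,220,0.06,0.08))
rep('boxtop',reg(150,180,235,235,0.024,0.036))
y=(im[...,0]>120)&(im[...,2]<90)
m=np.zeros(z.shape,bool); m[180:205,180:200]=True; m&=y
rep('clip',m)
v,u=np.where(m); print(list(zip(u,v)))
for v_ in range(190,222): print(v_,[ (int(1000*z[v_,u_]),int(im[v_,u_].sum())) for u_ in range(361,372)]) if v_%4==0 else 0
# tub
rep('tubrim',reg(365,140,430,205,0.05,0.06)); rep('tubfloor',reg(365,145,420,200,-0.01,0.012))
```

```text
bar 158 [0.6242 0.1035 0.1095] rect [626.3 103.2] [101.2  12.1] 2.68 zmed 0.1094
pin 104 [ 0.5374 -0.1665  0.1182] rect [ 536.2 -165.8] [70.7 15.1] 5.78 zmed 0.1193
floor 3088 [ 0.635  -0.0552  0.0842] rect [630.3 -55.8] [143.1 213.4] 0.88 zmed 0.0841
traywalls 521 [ 0.6309 -0.0601  0.1135] rect [624.  -52.5] [158.6 232.5] 1.34 zmed 0.1135
fader 67 [0.532  0.2883 0.0692] rect [532.2 288.6] [27.4 19.9] 12.3 zmed 0.0696
boxtop 1871 [0.5197 0.3476 0.0292] rect [520.8 346. ] [101.4 189.6] 11.47 zmed 0.0291
clip 18 [0.56   0.3507 0.0355] rect [559.3 351.6] [11.7 13.5] 86.63 zmed 0.0358
[(np.int64(188), np.int64(193)), (np.int64(189), np.int64(193)), (np.int64(190), np.int64(193)), (np.int64(191), np.int64(193)), (np.int64(188), np.int64(194)), (np.int64(189), np.int64(194)), (np.int64(190), np.int64(194)), (np.int64(191), np.int64(194)), (np.int64(188), np.int64(195)), (np.int64(189), np.int64(195)), (np.int64(190), np.int64(195)), (np.int64(191), np.int64(195)), (np.int64(189), np.int64(196)), (np.int64(190), np.int64(196)), (np.int64(191), np.int64(196)), (np.int64(189), np.int64(197)),
[... 215 characters left out ...]
(114, 26), (120, 38), (120, 55), (119, 40), (7, 276), (4, 365), (9, 346), (2, 360), (8, 336)]
200 [(30, 69), (48, 28), (117, 24), (117, 21), (119, 79), (118, 0), (42, 29), (40, 19), (41, 35), (40, 20), (43, 43)]
204 [(6, 383), (0, 498), (116, 51), (119, 0), (121, 93), (115, 6), (119, 151), (0, 506), (-5, 473), (-4, 450), (-1, 452)]
208 [(-1, 384), (0, 497), (115, 172), (117, 0), (123, 112), (119, 0), (116, 46), (0, 245), (1, 486), (-3, 442), (-1, 457)]
212 [(0, 392), (-3, 496), (-1, 189), (115, 0), (121, 79), (119, 19), (119, 53), (0, 227), (-6, 496), (-3, 453), (-3, 436)]Traceback (most recent call last):
  File "<stdin>", line 20, in <module>
ValueError: cannot convert float NaN to integer
```

>>> send_rows(gripper=[60,60,60,60,60,60,60,60,60,60,60], offset=[[0.026,-0.042,0],[0.026,-0.042,0],[0.026,-0.042,0],[0.026,-0.042,0],[0.026,-0.042,0],[0.026,-0.042,0],[0.026,-0.042,0],[0.026,-0.042,0],[0.026,-0.042,0],[0.025,-0.036,0],[0,0,0]], dr=[[0,0,-7.4],[0,0,-7.4],[0,0,-7.4],[0,0,-7.4],[0,0,-7.4],[0,0,-7.4],[0,0,-7.4],[0,0,-7.4],[0,0,-7.4],[0,0,-7.4],[0,0,0]], grip_force=20)

```text
t: 3.32
tool_pos: [0.4344, 0.1843, 0.214]
eef_rot: [3.141, -0.001, -0.008]
force: [0.4, 0.9, -0.6]
finger_gap: 0.0698
```

Run:
```python
from h import *
print(robot.sense()['eef_rot'],robot.sense()['tool_pos'])
f=eyes.grab_frame('wrist'); save(f,'wr1')
print(f['fx'],-cam(f)[0].T@cam(f)[1], cam(f)[0][2])
print([(np.round(d['xyz'],4).tolist(),round(d['p'],2)) for d in models.look_for('cap0_c',f)])
f=eyes.grab_frame('scene'); save(f,'scene1')
f=eyes.grab_frame('top'); save(f,'top1')
```

```text
[ 3.14142471e+00 -8.75375423e-04 -7.68343945e-03] [0.43440722 0.184337   0.21404017]
298.7565755761494 [0.43585728 0.25397427 0.38398112] [-0.00099169 -0.24936029 -0.96841028]
[]
```

View pics/wr1.png

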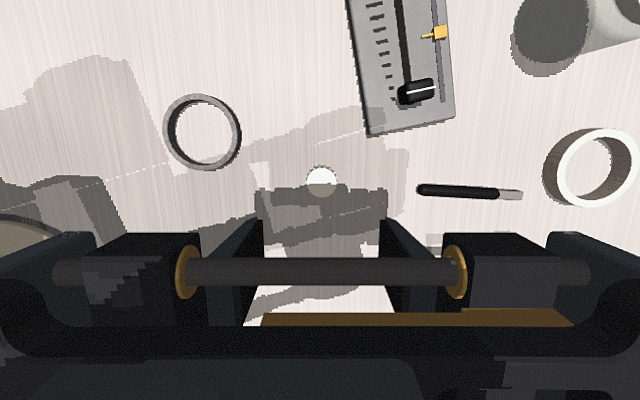

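View pics/scene1.png

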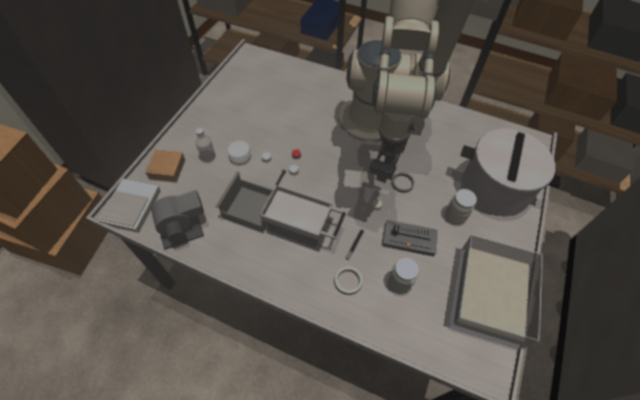

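View pics/top1.png

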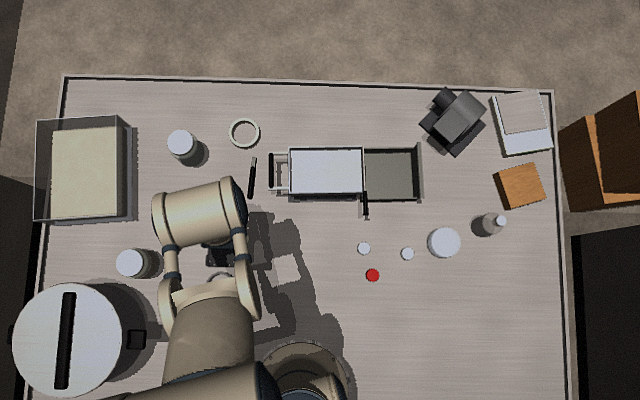

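The views show three caps and nothing new where the arm had been. In the wrist view cap A is at (321,180), the fader at (416,92) and the clip tip near (424,37). I'll measure from this view.

Run:
```python
from h import *
f=eyes.grab_frame('wrist'); P=cloud(f); im=f['pixels'].astype(int); z=P[...,2]
m=np.zeros(z.shape,bool); m[160:200,300:345]=True; m&=(z>0.018)&(z<0.03)
q=P[m]; print('cap',m.sum(),((q.min(0)+q.max(0))/2).round(4),(q.max(0)-q.min(0)).round(4),q.mean(0).round(4), np.median(q[:,2]))
m=np.zeros(z.shape,bool); m[70:120,385:450]=True; m&=(z>0.063)&(z<0.077)
r=cv2.minAreaRect((P[m][:,:2]*1000).astype(np.float32)); print('fader',m.sum(),np.round(r[0],1),np.round(r[1],1),r[2],P[m].mean(0).round(4))
y=(im[...,0]>150)&(im[...,2]<100); m=np.zeros(z.shape,bool); m[15:55,410:460]=True; m&=y
v,u=np.where(m); print('clip',m.sum(),P[m].mean(0).round(4),P[m].min(0).round(4),P[m].max(0).round(4)); i=u.argmin(); t=m&(np.arange(640)[None]<u.min()+4); print('tip',P[t].mean(0).round(4),u.min(),v[u<u.min()+4])
m=np.zeros(z.shape,bool); m[0:140,340:460]=True; m&=(z>0.026)&(z<0.033); q=P[m][:,:2]
r=cv2.minAreaRect((q*1000).astype(np.float32)); print('box(partial)',np.round(r[0],1),np.round(r[1],1),r[2])
```

```text
cap 734 [0.436  0.1872 0.0218] [0.0372 0.0393 0.0076] [0.4358 0.188  0.0229] 0.02296287309248215
fader 588 [535.1 287.9] [28.  19.9] 11.428874969482422 [0.5341 0.2876 0.0689]
clip 23 [nan nan nan] [nan nan nan] [nan nan nan]
tip [nan nan nan] 425 [40 40 40 40]
box(partial) [527.8 322.7] [100.7 143.2] 11.181469917297363
```

>>> send_rows(gripper=[60,60,60,60,60,60,60,150,150,150,150,150,150,150], offset=[[0.001,0.003,-0.04],[0,0,-0.04],[0,0,-0.04],[0,0,-0.04],[0,0,-0.035],[0,0,-0.013],[0,0,0],[0,0,0],[0,0,0],[0,0,0],[0,0,0],[0,0,0.03],[0,0,0.06],[0,0,0.06]], dr=[[0,0,0],[0,0,0],[0,0,0],[0,0,0],[0,0,0],[0,0,0],[0,0,0],[0,0,0],[0,0,0],[0,0,0],[0,0,0],[0,0,0],[0,0,0],[0,0,0]], grip_force=20)

```text
t: 5.32
tool_pos: [0.4333, 0.1892, 0.1576]
eef_rot: [3.141, 0.001, -0.003]
force: [1.0, 0.4, -1.1]
finger_gap: 0.0373
```

>>> send_rows(gripper=[255,255,255,255,255,255,255,255,255], offset=[[0,0,0.01],[0,0,0],[0.039,-0.039,0],[0.039,-0.039,0],[0.039,-0.039,0],[0.039,-0.039,0],[0.04,-0.039,0],[0,0,0],[0,0,0]], dr=[[0,0,0],[0,0,0],[0,0,0],[0,0,0],[0,0,0],[0,0,0],[0,0,0],[0,0,0],[0,0,0]], grip_force=20)

```text
t: 6.45
tool_pos: [0.6285, -0.0055, 0.1638]
eef_rot: [-3.141, 0.004, -0.003]
force: [-0.3, 0.4, -0.3]
finger_gap: 0.0374
```

Run:
```python
from h import *
f=eyes.grab_frame('wrist'); save(f,'wr2')
f=eyes.grab_frame('top'); P=cloud(f); save(f,'top2')
```

```text
(no output)
```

View pics/wr2.png

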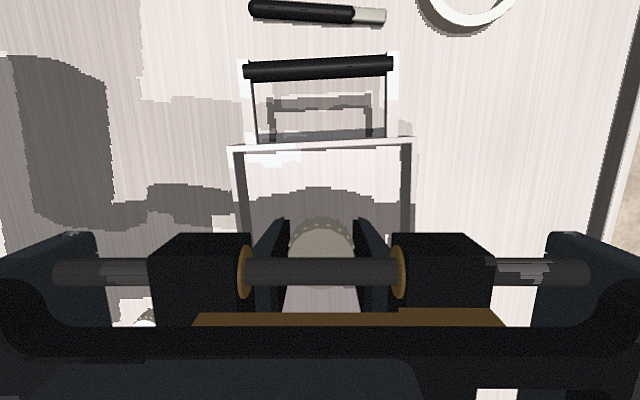

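View pics/top2.png

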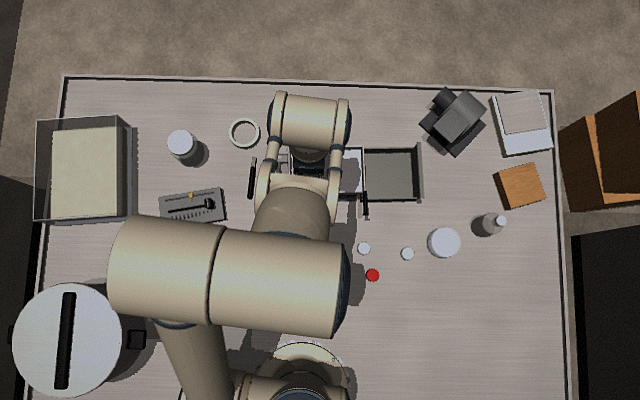

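The wrist view shows cap A held between the fingers at (322,245), inside the tray walls.

>>> send_rows(gripper=[255,255,255,255,90,90,90,90,90,90,90,90,90,90,90,90,90], offset=[[0,0,-0.035],[0,0,-0.028],[0,0,-0.009],[0,0,0],[0,0,0],[0,0,0],[0,0,0.02],[0,0,0.04],[0,0,0.06],[-0.042,-0.034,0.0],[-0.042,-0.034,0],[-0.042,-0.034,0],[-0.042,-0.034,0],[-0.042,-0.033,0.0],[0,0,0],[0,0,0],[0,0,0]], dr=[[0,0,0],[0,0,0],[0,0,0],[0,0,0],[0,0,0],[0,0,0],[0,0,0],[0,0,0],[0,0,0],[0,0,0],[0,0,0],[0,0,0],[0,0,0],[0,0,0],[0,0,0],[0,0,0],[0,0,0]])

```text
t: 8.68
tool_pos: [0.4207, -0.1742, 0.2141]
eef_rot: [3.141, -0.001, -0.001]
force: [-0.2, 0.1, 0.3]
finger_gap: 0.0587
```

```bash
cat >> h.py <<'E'
def caps(f):
    P=cloud(f); im=f['pixels'].astype(int); z=P[...,2]; out=[]
    for lo,hi in [(0.016,0.031),(0.10,0.112)]:
        m=((z>lo)&(z<hi)&(im.min(2)>90)&(im.max(2)-im.min(2)<45)).astype(np.uint8)
        n,lab,st,c=cv2.connectedComponentsWithStats(m)
        for i in range(1,n):
            q=P[lab==i]; e=q.max(0)-q.min(0)
            if st[i,4]>25 and e[0]<0.05 and e[1]<0.05 and max(e[:2])>0.025: out.append((c[i].round(0).tolist(),int(st[i,4]),((q.min(0)+q.max(0))/2).round(4).tolist(),e.round(3).tolist()))
    return out
E
python3 - <<'E'
from h import *
print(robot.sense()['tool_pos'])
f=eyes.grab_frame('wrist'); save(f,'wr3'); 
for c in caps(f): print(c)
f=eyes.grab_frame('top'); save(f,'top3')
for c in caps(f): print(c)
E
```

```text
[ 0.420673   -0.17420019  0.21407571]
([317.0, 186.0], 727, [0.4172, -0.1768, 0.0209], [0.037, 0.039, 0.01])
([308.0, 290.0], 227, [0.4051, -0.3196, 0.0219], [0.036, 0.016, 0.007])
([578.0, 11.0], 1011, [0.631, -0.0169, 0.1069], [0.037, 0.02, 0.008])
([309.0, 170.0], 109, [0.6291, -0.006, 0.106], [0.034, 0.035, 0.012])
```

View pics/wr3.png

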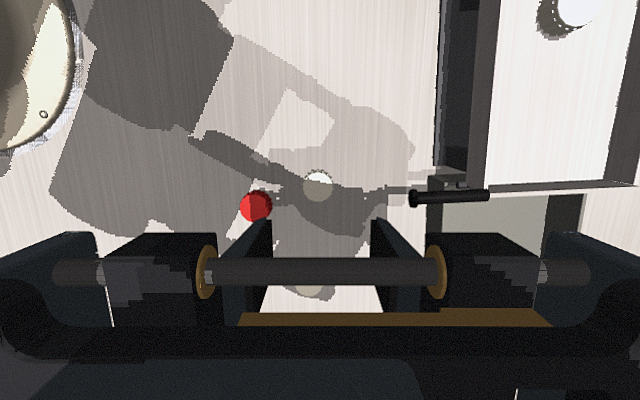

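View pics/top3.png

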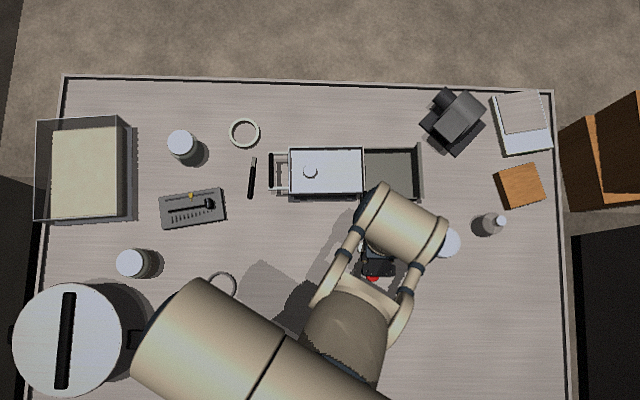

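Cap A is in the tray at (310,171) in the top view. Cap B is below the gripper at (317,186).

>>> send_rows(gripper=[90,90,90,90,90,90,90,255,255,255,255,255,255,255,255,255,255,255,255,255], offset=[[-0.0035,-0.003,-0.04],[0,0,-0.04],[0,0,-0.04],[0,0,-0.04],[0,0,-0.035],[0,0,-0.015],[0,0,0],[0,0,0],[0,0,0],[0,0,0],[0,0,0],[0,0,0.04],[0,0,0.06],[0,0,0.06],[0.043,0.023,0],[0.043,0.023,0],[0.043,0.023,0],[0.043,0.023,0],[0.04,0.025,0],[0,0,0]], dr=[[0,0,0],[0,0,0],[0,0,0],[0,0,0],[0,0,0],[0,0,0],[0,0,0],[0,0,0],[0,0,0],[0,0,0],[0,0,0],[0,0,0],[0,0,0],[0,0,0],[0,0,0],[0,0,0],[0,0,0],[0,0,0],[0,0,0],[0,0,0]])

```text
t: 11.28
tool_pos: [0.6303, -0.0589, 0.1638]
eef_rot: [-3.141, -0.001, -0.0]
force: [-0.7, -0.6, 0.0]
finger_gap: 0.0375
```

Run:
```python
from h import *
print(robot.sense()['tool_pos'],robot.sense()['finger_gap'])
f=eyes.grab_frame('wrist'); save(f,'wr4'); 
for c in caps(f): print(c)
```

```text
[ 0.6303387  -0.0589133   0.16382019] 0.037539934453495724
([240.0, 31.0], 772, [0.5772, 0.0715, 0.1091], [0.01, 0.039, 0.004])
([394.0, 28.0], 734, [0.6813, 0.0741, 0.1083], [0.01, 0.035, 0.006])
([320.0, 150.0], 2020, [0.6314, -0.0079, 0.1055], [0.039, 0.039, 0.009])
```

View pics/wr4.png

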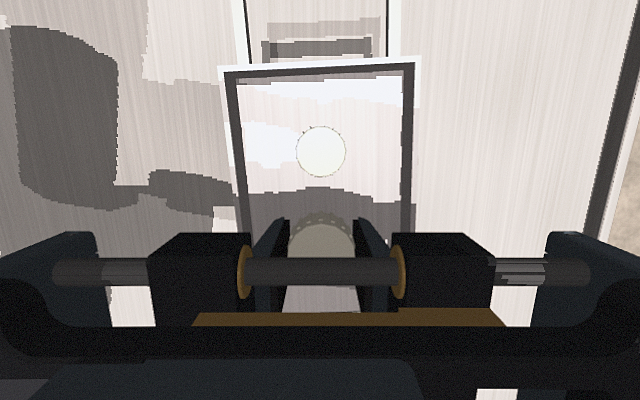

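>>> send_rows(gripper=[255,255,255,255,90,90,90,90,90,90,90,90,90,90,90,90,90], offset=[[0,0,-0.035],[0,0,-0.028],[0,0,-0.009],[0,0,0],[0,0,0],[0,0,0],[0,0,0.02],[0,0,0.04],[0,0,0.06],[-0.038,-0.041,0.0],[-0.038,-0.041,0],[-0.038,-0.041,0],[-0.038,-0.041,0],[-0.038,-0.041,0.0],[-0.036,-0.042,0],[0,0,0],[0,0,0]], dr=[[0,0,0],[0,0,0],[0,0,0],[0,0,0],[0,0,0],[0,0,0],[0,0,0],[0,0,0],[0,0,0],[0,0,0],[0,0,0],[0,0,0],[0,0,0],[0,0,0],[0,0,0],[0,0,0],[0,0,0]])

```text
t: 13.45
tool_pos: [0.4024, -0.3076, 0.2123]
eef_rot: [3.141, -0.001, -0.003]
force: [-0.4, -0.1, 0.5]
finger_gap: 0.0591
```

Run:
```python
from h import *
print(robot.sense()['tool_pos'],robot.sense()['finger_gap'])
f=eyes.grab_frame('wrist'); save(f,'wr5'); 
for c in caps(f): print(c)
f=eyes.grab_frame('top'); save(f,'top5')
for c in caps(f): print(c)
```

```text
[ 0.4024407  -0.30764057  0.21233152] 0.05912158148913755
([322.0, 185.0], 749, [0.4046, -0.3087, 0.0213], [0.038, 0.037, 0.009])
([129.0, 153.0], 26, [0.6882, 0.5509, 0.0235], [0.039, 0.005, 0.014])
([129.0, 171.0], 26, [0.6313, 0.5454, 0.0236], [0.046, 0.008, 0.014])
([281.0, 153.0], 37, [0.6775, 0.0777, 0.108], [0.008, 0.049, 0.008])
([309.0, 170.0], 117, [0.6287, -0.0073, 0.1065], [0.034, 0.038, 0.011])
([328.0, 171.0], 117, [0.627, -0.0608, 0.1061], [0.034, 0.035, 0.012])
```

View pics/wr5.png

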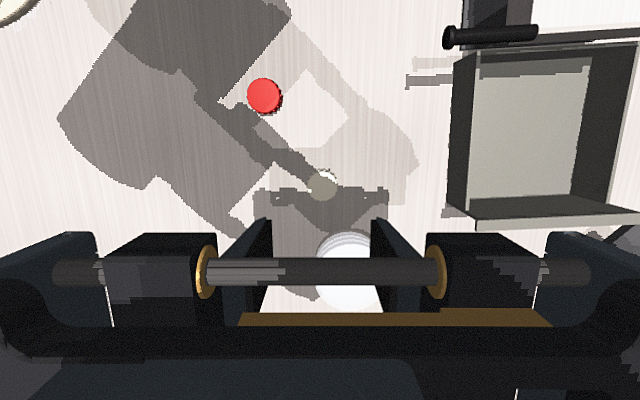

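View pics/top5.png

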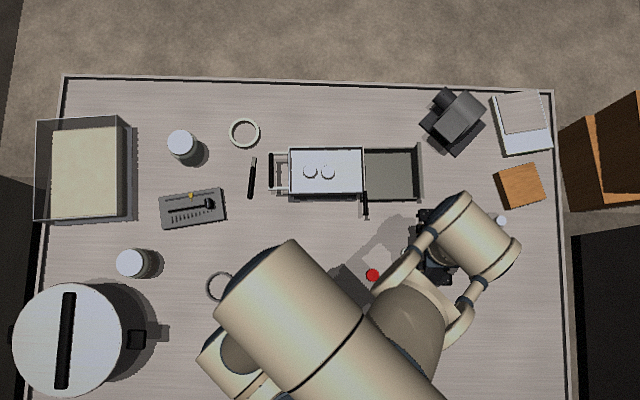

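Caps A and B are in the tray at (309,170) and (328,171). Cap C is under the gripper at (322,185).

>>> send_rows(gripper=[90,90,90,90,90,90,90,255,255,255,255,255,255,255,255,255,255,255,255,255], offset=[[0.002,-0.001,-0.04],[0,0,-0.04],[0,0,-0.04],[0,0,-0.04],[0,0,-0.035],[0,0,-0.0135],[0,0,0],[0,0,0],[0,0,0],[0,0,0],[0,0,0.04],[0,0,0.06],[0,0,0.06],[0.038,0.033,0],[0.038,0.033,0],[0.038,0.033,0],[0.038,0.033,0],[0.038,0.033,0],[0.037,0.03,0],[0,0,0]], dr=[[0,0,0],[0,0,0],[0,0,0],[0,0,0],[0,0,0],[0,0,0],[0,0,0],[0,0,0],[0,0,0],[0,0,0],[0,0,0],[0,0,0],[0,0,0],[0,0,0],[0,0,0],[0,0,0],[0,0,0],[0,0,0],[0,0,0],[0,0,0]])

```text
t: 16.05
tool_pos: [0.6332, -0.1115, 0.1635]
eef_rot: [-3.141, -0.001, 0.0]
force: [0.6, -0.5, -0.9]
finger_gap: 0.0376
```

Run:
```python
from h import *
print(robot.sense()['tool_pos'],robot.sense()['finger_gap'])
f=eyes.grab_frame('wrist'); save(f,'wr6'); 
for c in caps(f): print(c)
```

```text
[ 0.63321384 -0.11145505  0.1635075 ] 0.037570683426648654
([316.0, 76.0], 2421, [0.631, -0.0078, 0.1055], [0.039, 0.039, 0.011])
([314.0, 150.0], 2026, [0.6296, -0.0599, 0.1058], [0.039, 0.039, 0.009])
```

View pics/wr6.png

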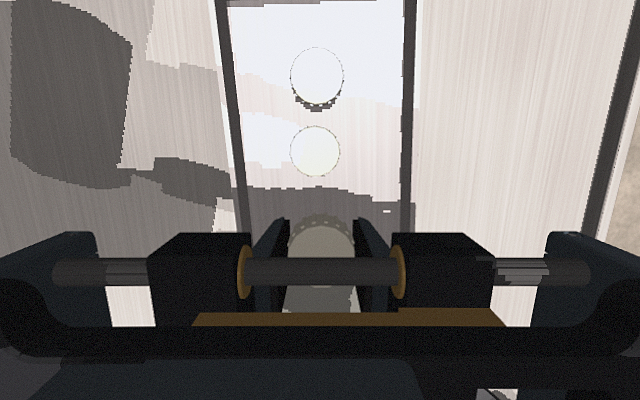

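>>> send_rows(gripper=[255,255,255,255,90,90,90,90,90,60,60,60,60,60,60,60,60,60], offset=[[0,0,-0.035],[0,0,-0.028],[0,0,-0.009],[0,0,0],[0,0,0],[0,0,0],[0,0,0.02],[0,0,0.04],[0,0,0.06],[-0.016,0.05,0],[-0.016,0.05,0],[-0.016,0.05,0],[-0.016,0.05,0],[-0.016,0.05,0],[-0.016,0.05,0],[0,0.03,0],[0,0,0],[0,0,0]], dr=[[0,0,0],[0,0,0],[0,0,0],[0,0,0],[0,0,0],[0,0,0],[0,0,0],[0,0,0],[0,0,0],[0,0,0],[0,0,0],[0,0,0],[0,0,0],[0,0,0],[0,0,0],[0,0,0],[0,0,0],[0,0,0]])

```text
t: 18.35
tool_pos: [0.5354, 0.2159, 0.2117]
eef_rot: [3.141, -0.0, -0.002]
force: [0.4, -0.8, 1.2]
finger_gap: 0.0698
```

Run:
```python
from h import *
print(robot.sense()['tool_pos'],robot.sense()['finger_gap'])
f=eyes.grab_frame('wrist'); save(f,'wr7'); np.savez('wr7.npz',**{k:v for k,v in f.items()})
print([ (k,type(v)) for k,v in f.items() if k not in('pixels','range_z')])
f=eyes.grab_frame('top'); save(f,'top7')
for c in caps(f): print(c)
```

```text
[0.53538323 0.2159005  0.21170365] 0.06978677311908314
[('fx', <class 'float'>), ('fy', <class 'float'>), ('cx', <class 'float'>), ('cy', <class 'float'>), ('k1', <class 'float'>), ('rvec', <class 'numpy.ndarray'>), ('tvec', <class 'numpy.ndarray'>), ('shot', <class 'int'>)]
([309.0, 170.0], 120, [0.6289, -0.0074, 0.1068], [0.035, 0.038, 0.01])
([346.0, 171.0], 117, [0.6307, -0.1128, 0.1059], [0.037, 0.035, 0.012])
([328.0, 172.0], 120, [0.6271, -0.0608, 0.1073], [0.034, 0.035, 0.009])
```

View pics/wr7.png

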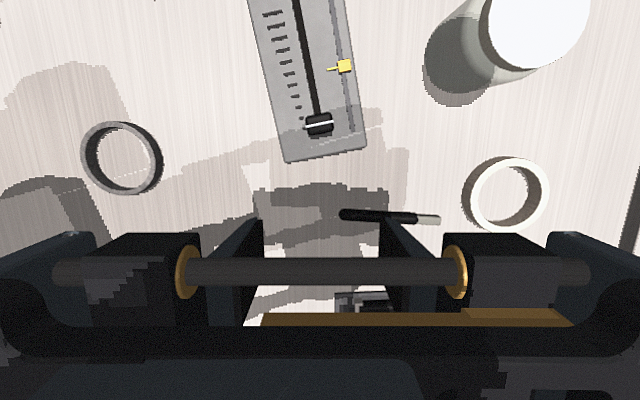

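View pics/top7.png

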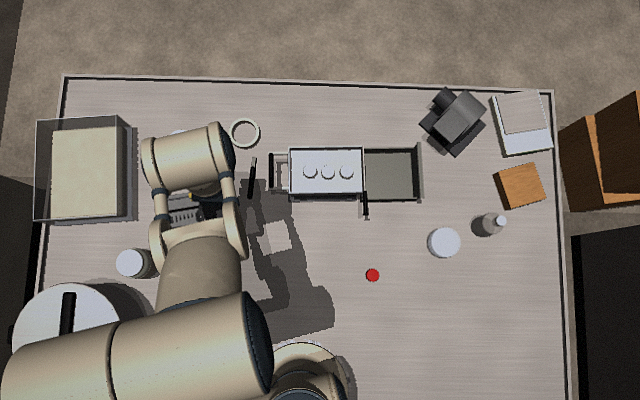

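All three caps are in the tray at (309,170), (328,172) and (346,171). In the wrist view the fader is at (319,124) and the clip at (342,67), with its tip at (328,68).

```bash
python3 - <<'E'
from h import *
d=np.load('wr7.npz'); f={k:d[k] if d[k].ndim else d[k].item() for k in d.files}
P=cloud(f); im=f['pixels'].astype(int); z=P[...,2]
def R(u0,v0,u1,v1,c):
    m=np.zeros(z.shape,bool); m[v0:v1,u0:u1]=True; return m&c
m=R(295,105,345,145,(z>0.064)&(z<0.076)); r=cv2.minAreaRect((P[m][:,:2]*1000).astype(np.float32)); print('fader',m.sum(),np.round(r[0],1),np.round(r[1],1),r[2])
fc=np.array(r[0])/1000
yel=R(320,50,360,85,(im[...,0]>150)&(im[...,2]<140)&(im[...,0]-im[...,2]>60))
v,u=np.where(yel); Q=np.array([px2w(f,a,b,0.036) for a,b in zip(u,v)])
print('clip bbox',u.min(),u.max(),v.min(),v.max(),Q.mean(0).round(4))
tip=u<=u.min()+5; print('tip px',list(zip(u[tip],v[tip])),Q[tip].mean(0).round(4))
body=u>u.min()+8; rb=cv2.minAreaRect((Q[body][:,:2]*1000).astype(np.float32)); print('body',rb)
m=R(240,0,370,165,(z>0.025)&(z<0.034)); r2=cv2.minAreaRect((P[m][:,:2]*1000).astype(np.float32)); print('box',r2)
# near edge / line direction of box from long sides
for a in (11.2,11.5):
    a=np.radians(a); ydir=np.array([-np.sin(a),np.cos(a)])
    print('tip-fader along', (Q[tip].mean(0)[:2]-fc)@ydir, 'body-fader',(np.array(rb[0])/1000-fc)@ydir)
# jar near? wrist bound
E
cat > zoom.py <<'E'
E
python3 -c "
import cv2;i=cv2.imread('pics/wr7.png')[0:170,230:390];cv2.imwrite('pics/wr7z.png',cv2.resize(i,None,fx=3.5,fy=3.5,interpolation=cv2.INTER_CUBIC))"
```

```text
fader 535 [534.7 288.3] [28.1 19.7] 10.736193656921387
clip bbox 327 351 58 71 [0.5615 0.3483 0.036 ]
tip px [(np.int64(330), np.int64(69)), (np.int64(331), np.int64(69)), (np.int64(332), np.int64(69)), (np.int64(327), np.int64(70))] [0.5468 0.344  0.036 ]
body ((560.7518920898438, 348.03399658203125), (15.923971176147461, 11.254597663879395), 12.712254524230957)
box ((525.1409301757812, 336.9640808105469), (99.86717987060547, 171.60072326660156), 11.13160514831543)
tip-fader along 0.05232805225424597 body-fader 0.05354187177938215
tip-fader along 0.052208322418449526 body-fader 0.053346491944735945
```

View pics/wr7z.png

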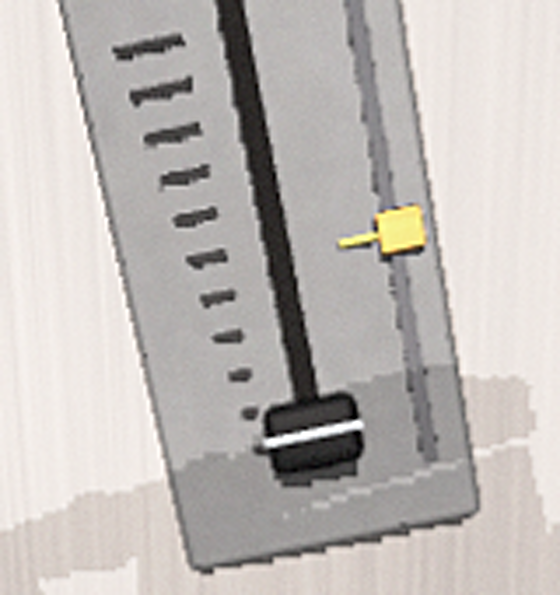

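Run:
```python
from h import *
d=np.load('wr7.npz'); f={k:d[k] if d[k].ndim else d[k].item() for k in d.files}
im=f['pixels'].astype(int); s=3.5
def up(x,y): return 230+(x+.5)/s-.5,(y+.5)/s-.5
L=[(250,412),(239,376),(228,337),(217,298),(207,259),(195,217),(185,176),(172,133),(160,90),(149,47)]
W=np.array([px2w(f,*up(*p),0.030)[:2] for p in L])
a=np.radians(11.3); yd=np.array([-np.sin(a),np.cos(a)]); xd=np.array([np.cos(a),np.sin(a)])
print('lines along',(W@yd).round(4))
fw=np.array([px2w(f,*up(*p),0.070)[:2] for p in [(262,443),(313,433.5),(362,425)]])
print('fader white',(fw@yd).round(4),(fw@xd).round(4), fw[1])
for zz in (0.031,0.034,0.036):
    t=np.array([px2w(f,*up(*p),zz)[:2] for p in [(342,243),(358,240),(372,237)]]); print(zz,'tip',(t@yd).round(4),(t@xd).round(4))
b=np.array([px2w(f,*up(*p),0.036)[:2] for p in [(400,229)]]); print('body',b@yd,b@xd)
# box edges at z=.03
print('box near edge', px2w(f,*up(335,545),0.03)[:2]@yd)
tr=[px2w(f,*up(*p),0.03)[:2] for p in [(308,398),(270,200),(228,0)]]; print('track x',[t@xd for t in tr],[t@yd for t in tr])
```

```text
lines along [0.1884 0.1999 0.2121 0.2241 0.2358 0.2482 0.26   0.2722 0.2842 0.2959]
fader white [0.1778 0.1775 0.177 ] [0.5661 0.5811 0.5954] [0.53504795 0.28790817]
0.031 tip [0.2318 0.2316 0.2316] [0.6012 0.6062 0.6106]
0.034 tip [0.2313 0.2311 0.2311] [0.601  0.606  0.6103]
0.036 tip [0.231  0.2308 0.2308] [0.6009 0.6058 0.6102]
body [0.23128887] [0.61895371]
box near edge 0.14120548728826035
track x [np.float64(0.5815895613622376), np.float64(0.5818742718596652), np.float64(0.5810810270080664)] [np.float64(0.18894903503637314), np.float64(0.24828403422607168), np.float64(0.3030808975467246)]
```

>>> send_rows(gripper=[100,100,100,100,100,100,100,100,100,100,100,100,100,100], offset=[[0,0.009,0],[0,0.009,0],[0,0.009,0],[0,0.009,0],[0,0.009,0],[0,0.009,0],[0,0.009,0],[0,0.009,0],[0,0,-0.04],[0,0,-0.04],[0,0,-0.02],[0,0,0],[0,0,0],[0,0,0]], dr=[[0,0,-9.8],[0,0,-9.8],[0,0,-9.8],[0,0,-9.8],[0,0,-9.8],[0,0,-9.8],[0,0,-9.8],[0,0,-9.8],[0,0,0],[0,0,0],[0,0,0],[0,0,0],[0,0,0],[0,0,0]])

```text
t: 20.2
tool_pos: [0.536, 0.2884, 0.1126]
eef_rot: [-3.14, 0.0, -1.371]
force: [0.6, 0.3, 1.1]
finger_gap: 0.0556
```

Run:
```python
from h import *
s=robot.sense(); print(s['tool_pos'],s['eef_rot'],s['finger_gap'],s['qpos'])
f=eyes.grab_frame('wrist'); save(f,'wr8')
```

```text
[0.53601432 0.28839894 0.1126127 ] [-3.13974966e+00  3.67166056e-04 -1.37117654e+00] 0.055588447070855716 [3.95541581e-01 5.80087390e-01 1.50051587e+00 1.56462174e-06
 1.05911019e+00 1.76671770e+00]
```

View pics/wr8.png

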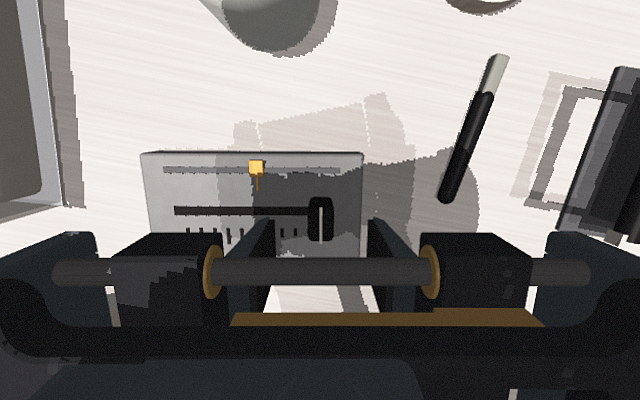

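The fader is centred between the fingers at (321,220), and the clip is clear at (256,168).

>>> send_rows(gripper=[100,100,100,100,255,255,255,255,255], offset=[[-0.001,0,-0.035],[0,0,-0.025],[0,0,-0.01],[0,0,0],[0,0,0],[0,0,0],[0,0,0],[0,0,0],[0,0,0]], dr=[[0,0,0],[0,0,0],[0,0,0],[0,0,0],[0,0,0],[0,0,0],[0,0,0],[0,0,0],[0,0,0]], grip_force=20)

```text
t: 21.38
tool_pos: [0.5344, 0.2884, 0.0417]
eef_rot: [-3.141, 0.0, -1.371]
force: [-0.1, -0.9, 4.4]
finger_gap: 0.0201
```

Run:
```python
from h import *
s=robot.sense(); print(s['tool_pos'],s['force'],s['finger_gap'])
f=eyes.grab_frame('wrist'); save(f,'wr9')
```

```text
[0.53440049 0.28841255 0.04167011] [-0.05996732 -0.92191787  4.39436558] 0.020125144107601613
```

View pics/wr9.png

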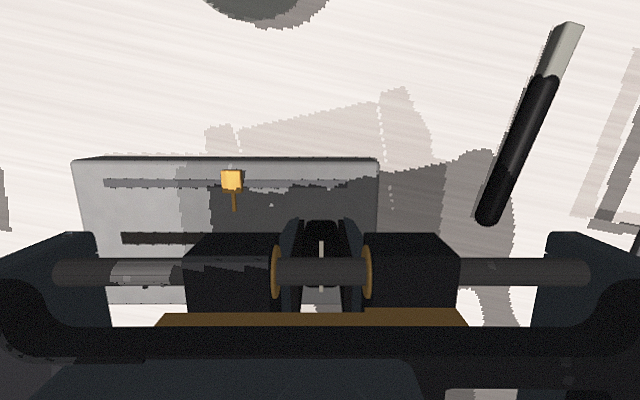

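>>> send_rows(gripper=[255,255,255,255,255,255,255], offset=[[-0.0027,0.0135,0],[-0.0027,0.0135,0],[-0.0027,0.0135,0],[-0.0026,0.013,0],[0,0,0],[0,0,0],[0,0,0]], dr=[[0,0,0],[0,0,0],[0,0,0],[0,0,0],[0,0,0],[0,0,0],[0,0,0]])

```text
t: 22.3
tool_pos: [0.5238, 0.3419, 0.0417]
eef_rot: [-3.141, 0.0, -1.371]
force: [-0.8, 1.9, 5.5]
finger_gap: 0.0201
```

Run:
```python
from h import *
s=robot.sense(); print(s['tool_pos'],s['force'],s['finger_gap'])
f=eyes.grab_frame('wrist'); save(f,'wr10')
im=f['pixels'].astype(int)
m=np.zeros(im.shape[:2],bool); m[120:250,250:400]=True; m&=(im[...,0]>110)&(im[...,0]-im[...,2]>60)
v,u=np.where(m); print(u.min(),u.max(),v.min(),v.max())
a=np.radians(11.3); yd=np.array([-np.sin(a),np.cos(a)])
b=v<v.min()+14
Q=np.array([px2w(f,x,y,0.036)[:2] for x,y in zip(u,v)]); print('clip along',(Q[b]@yd).mean(),(Q[~b]@yd).mean(), 'TCP along',s['tool_pos'][:2]@yd)
cv2.imwrite('pics/wr10z.png',cv2.resize(cv2.cvtColor(f['pixels'][140:310,220:420],cv2.COLOR_RGB2BGR),None,fx=3.5,fy=3.5,interpolation=cv2.INTER_CUBIC))
```

```text
[0.52378281 0.34187727 0.04167573] [-0.83050683  1.85250544  5.46548824] 0.02005201770945124
312 331 171 211
clip along 0.2317720228874076 0.23078886987995897 TCP along 0.232616636902106
```

View pics/wr10z.png

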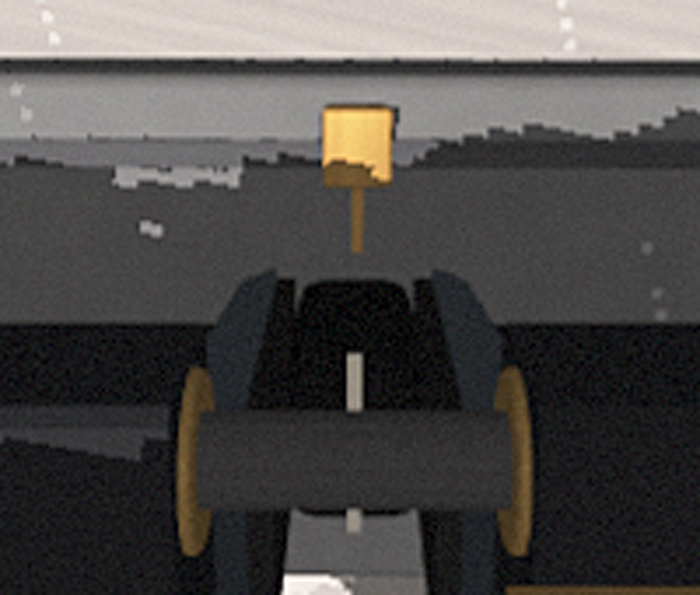

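The fader's white line at (354,380) in the zoom is level with the clip pointer at (357,220). I'll hold it there for more than 5 s.

>>> send_rows(gripper=[255,255,255,255,255,255,255,255,255,255,255,255,255,255,255,255,255,255,255,255], offset=[[0,0,0],[0,0,0],[0,0,0],[0,0,0],[0,0,0],[0,0,0],[0,0,0],[0,0,0],[0,0,0],[0,0,0],[0,0,0],[0,0,0],[0,0,0],[0,0,0],[0,0,0],[0,0,0],[0,0,0],[0,0,0],[0,0,0],[0,0,0]], dr=[[0,0,0],[0,0,0],[0,0,0],[0,0,0],[0,0,0],[0,0,0],[0,0,0],[0,0,0],[0,0,0],[0,0,0],[0,0,0],[0,0,0],[0,0,0],[0,0,0],[0,0,0],[0,0,0],[0,0,0],[0,0,0],[0,0,0],[0,0,0]])

```text
t: 24.85
tool_pos: [0.5238, 0.3418, 0.0417]
eef_rot: [-3.141, 0.0, -1.371]
force: [-1.0, 1.0, 5.6]
finger_gap: 0.0197
```

>>> send_rows(gripper=[255,255,255,255,255,255,255,255,255,255,255,255,255,255,255,255,255,255,255,255], offset=[[0,0,0],[0,0,0],[0,0,0],[0,0,0],[0,0,0],[0,0,0],[0,0,0],[0,0,0],[0,0,0],[0,0,0],[0,0,0],[0,0,0],[0,0,0],[0,0,0],[0,0,0],[0,0,0],[0,0,0],[0,0,0],[0,0,0],[0,0,0]], dr=[[0,0,0],[0,0,0],[0,0,0],[0,0,0],[0,0,0],[0,0,0],[0,0,0],[0,0,0],[0,0,0],[0,0,0],[0,0,0],[0,0,0],[0,0,0],[0,0,0],[0,0,0],[0,0,0],[0,0,0],[0,0,0],[0,0,0],[0,0,0]])

```text
t: 27.35
tool_pos: [0.5238, 0.3418, 0.0417]
eef_rot: [-3.141, 0.0, -1.371]
force: [-1.4, 1.5, 6.2]
finger_gap: 0.0199
```

Run:
```python
from h import *
s=robot.sense(); print(s['t'],s['tool_pos'],s['force'],s['finger_gap'])
f=eyes.grab_frame('wrist')
cv2.imwrite('pics/wr11z.png',cv2.resize(cv2.cvtColor(f['pixels'][140:310,220:420],cv2.COLOR_RGB2BGR),None,fx=3.5,fy=3.5,interpolation=cv2.INTER_CUBIC))
```

```text
27.35 [0.52380073 0.34179074 0.04165551] [-1.44260617  1.46977579  6.15974934] 0.01987265766702034
```

View pics/wr11z.png

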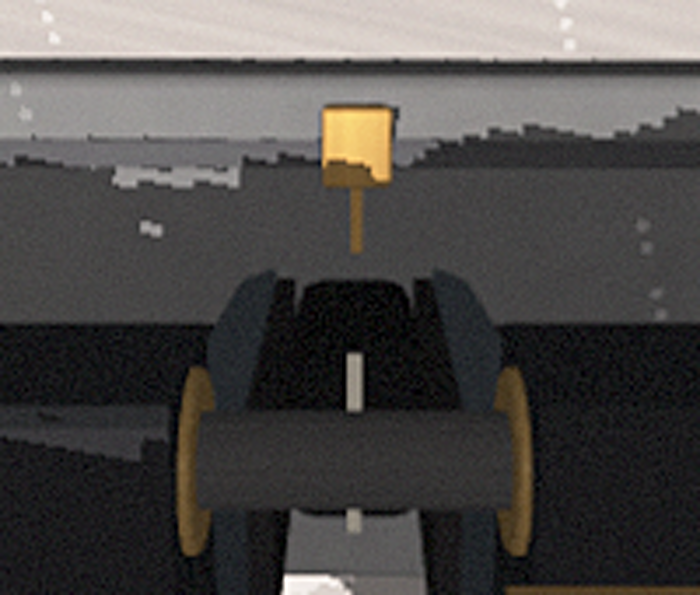

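>>> send_rows(gripper=[255,255,255,255,255,255,255,255,255,255,255], offset=[[0,0,0],[0,0,0],[0,0,0],[0,0,0],[0.0027,-0.0135,0],[0.0027,-0.0135,0],[0.0027,-0.0135,0],[0.0026,-0.013,0],[0.0002,-0.001,0],[0,0,0],[0,0,0]], dr=[[0,0,0],[0,0,0],[0,0,0],[0,0,0],[0,0,0],[0,0,0],[0,0,0],[0,0,0],[0,0,0],[0,0,0],[0,0,0]])

```text
t: 28.78
tool_pos: [0.5347, 0.2872, 0.0417]
eef_rot: [-3.141, 0.0, -1.371]
force: [-0.7, 2.5, 7.0]
finger_gap: 0.0199
```

Run:
```python
from h import *
s=robot.sense(); print(s['t'],s['tool_pos'],s['force'],s['finger_gap'])
f=eyes.grab_frame('wrist'); save(f,'wr12')
```

```text
28.775 [0.53466422 0.28716142 0.04168533] [-0.70035144  2.45357974  7.02171868] 0.019864017097336373
```

View pics/wr12.png

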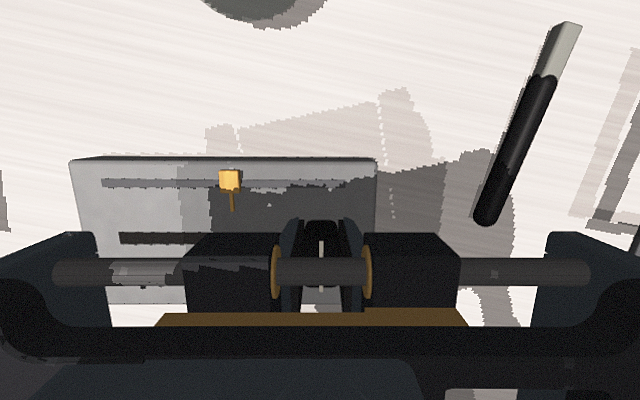

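The fader is back at its off-end position at (321,225). I'll release it and go to the gate pin.

>>> send_rows(gripper=[100,100,100,100,100,100,120,120,120,120,120,120,120,120,120,120,120,120], offset=[[0,0,0],[0,0,0],[0,0,0],[0,0,0.05],[0,0,0.06],[0,0,0.05],[-0.001,-0.05,0],[-0.001,-0.05,0],[-0.001,-0.05,0],[-0.001,-0.05,0],[-0.002,-0.05,0],[-0.002,-0.05,0],[-0.002,-0.05,0],[-0.001,-0.05,0],[-0.001,-0.05,0],[-0.001,-0.003,0],[0,0,0],[0,0,0]], dr=[[0,0,0],[0,0,0],[0,0,0],[0,0,0],[0,0,0],[0,0,0],[0,0,-1],[0,0,-1],[0,0,-1],[0,0,-1],[0,0,-1],[0,0,-1],[0,0,-1],[0,0,-1],[0,0,-1],[0,0,-1],[0,0,0],[0,0,0]])

```text
t: 31.08
tool_pos: [0.5214, -0.1646, 0.2014]
eef_rot: [3.141, 0.0, -1.544]
force: [-0.0, 0.7, -0.6]
finger_gap: 0.0483
```

Run:
```python
from h import *
s=robot.sense(); print(s['t'],s['tool_pos'],s['eef_rot'],s['force'],s['finger_gap'])
f=eyes.grab_frame('wrist'); save(f,'wr13'); P=cloud(f); im=f['pixels'].astype(int); z=P[...,2]
m=(z>0.108)&(z<0.13)&(im.sum(2)<200); np.savez('wr13.npz',**f)
n,lab,st,c=cv2.connectedComponentsWithStats(m.astype(np.uint8))
for i in range(1,n):
    if st[i,4]>150: q=P[lab==i]; print(st[i],q.mean(0).round(4),q.min(0).round(4),q.max(0).round(4))
f=eyes.grab_frame('top'); save(f,'top13')
for c in caps(f): print(c)
im=f['pixels']; P=cloud(f); z=P[...,2]
m=np.zeros(z.shape,bool); m[190:220,195:225]=1; m&=(z>0.06)&(z<0.08); r=cv2.minAreaRect((P[m][:,:2]*1000).astype(np.float32)); print('fader',r)
```

```text
31.075 [ 0.52144271 -0.16456255  0.20138568] [ 3.14132655e+00  3.06975670e-04 -1.54397173e+00] [-0.04735239  0.68183784 -0.59316968] 0.048272816061531214
[ 37   0  42 152 603] [0.6232 0.0492 0.111 ] [0.5657 0.0456 0.108 ] [0.6784 0.0531 0.1151]
[  0  79  16  58 449] [0.5933 0.0987 0.1098] [0.5765 0.0941 0.108 ] [0.6216 0.1058 0.1127]
[ 316  148   19   81 1117] [ 0.5393 -0.1677  0.119 ] [ 0.5049 -0.1771  0.1117] [ 0.5748 -0.1605  0.1237]
([281.0, 153.0], 29, [0.6783, 0.078, 0.1078], [0.007, 0.044, 0.008])
([309.0, 170.0], 116, [0.6289, -0.0074, 0.1068], [0.034, 0.038, 0.01])
([344.0, 171.0], 66, [0.631, -0.1059, 0.1069], [0.037, 0.021, 0.01])
([328.0, 172.0], 119, [0.6274, -0.0597, 0.106], [0.035, 0.037, 0.011])
([280.0, 188.0], 43, [0.574, 0.0752, 0.1074], [0.009, 0.046, 0.009])
fader ((532.54736328125, 287.8009033203125), (28.249488830566406, 19.577360153198242), 9.452082633972168)
```

View pics/wr13.png

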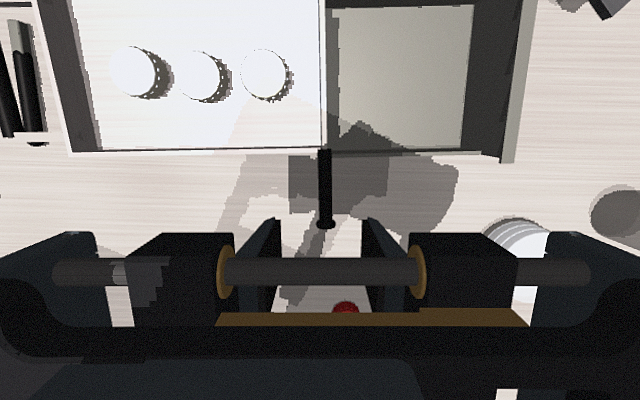

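View pics/top13.png

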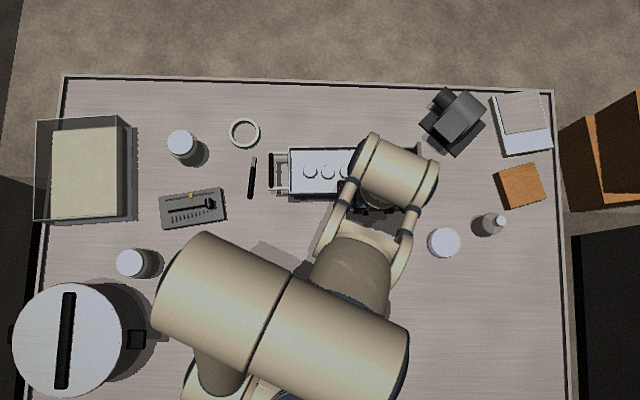

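The fader measures at off, the caps are in the tray, and the gate pin is at (324,190) in the wrist view. I'll grasp the pin now.

>>> send_rows(gripper=[120,120,120,120,120,120,255,255,255,255,255], offset=[[0.0065,-0.003,0],[0,0,-0.04],[0,0,-0.035],[0,0,-0.02],[0,0,-0.0105],[0,0,0],[0,0,0],[0,0,0],[0,0,0],[0,0,0],[0,0,0]], dr=[[0,0,0],[0,0,0],[0,0,0],[0,0,0],[0,0,0],[0,0,0],[0,0,0],[0,0,0],[0,0,0],[0,0,0],[0,0,0]], grip_force=12)

```text
t: 32.55
tool_pos: [0.5281, -0.1686, 0.0961]
eef_rot: [-3.141, -0.0, -1.545]
force: [-0.3, 1.9, 2.5]
finger_gap: 0.0118
```

Run:
```python
from h import *
s=robot.sense(); print(s['t'],s['tool_pos'],s['eef_rot'],s['force'],s['finger_gap'])
f=eyes.grab_frame('wrist'); save(f,'wr14')
```

```text
32.55 [ 0.52809923 -0.16862234  0.09609464] [-3.14134037e+00 -5.73147327e-05 -1.54524202e+00] [-0.33552683  1.93782811  2.45520826] 0.011824515069230532
```

View pics/wr14.png

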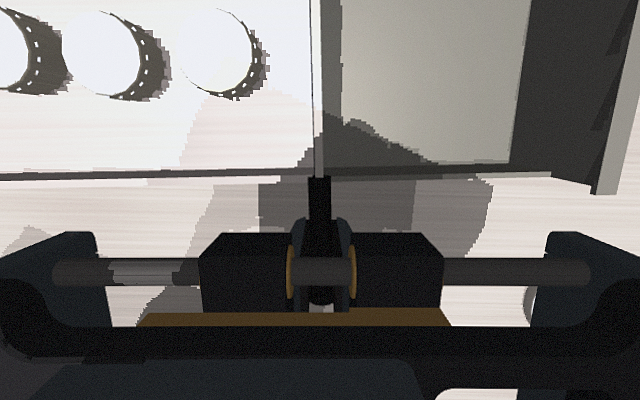

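The pin is gripped, with a gap of 11.8 mm. I'll swing it down along the arc.

>>> send_rows(gripper=[255,255,255,255,255,255,255,255,255], offset=[[0,-0.0077,-0.0018],[0,-0.0069,-0.0037],[0,-0.0057,-0.0054],[0,-0.0042,-0.0067],[0,-0.0023,-0.0075],[0,-0.0002,-0.0079],[0,0,0],[0,0,0],[0,0,0]], dr=[[0,0,0],[0,0,0],[0,0,0],[0,0,0],[0,0,0],[0,0,0],[0,0,0],[0,0,0],[0,0,0]])

```text
t: 33.72
tool_pos: [0.5279, -0.1953, 0.0625]
eef_rot: [3.141, 0.001, -1.545]
force: [2.4, 6.7, 0.6]
finger_gap: 0.0121
```

Run:
```python
from h import *
s=robot.sense(); print(s['t'],s['tool_pos'],s['eef_rot'],s['force'],s['finger_gap'])
f=eyes.grab_frame('wrist'); save(f,'wr15')
```

```text
33.725 [ 0.52791168 -0.19526543  0.0624862 ] [ 3.14123893e+00  7.32638314e-04 -1.54535498e+00] [2.364441   6.74722249 0.64653675] 0.012077284158507406
```

View pics/wr15.png

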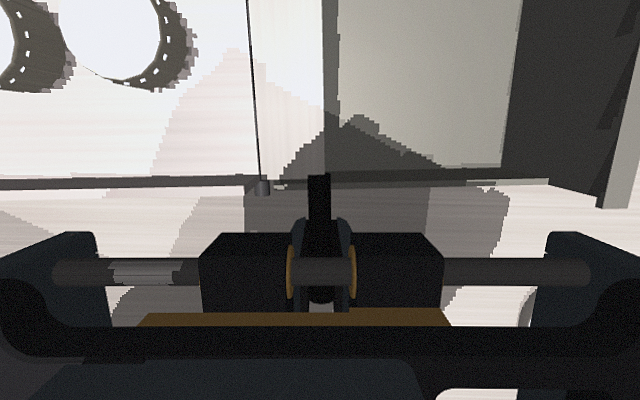

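>>> send_rows(gripper=[150,150,150,150,150,150,150,150,150,150,150,150,150,150,150], offset=[[0,0,0],[0,0,0],[0,0,0],[0,0,0.02],[0,0,0.04],[0,0,0.06],[0,0,0.03],[0.02,0.055,0],[0.02,0.055,0],[0.02,0.055,0],[0.02,0.055,0],[0.019,0.055,0],[0,0.0235,0],[0,0,0],[0,0,0]], dr=[[0,0,0],[0,0,0],[0,0,0],[0,0,0],[0,0,0],[0,0,0],[0,0,0],[0,0,0],[0,0,0],[0,0,0],[0,0,0],[0,0,0],[0,0,0],[0,0,0],[0,0,0]])

```text
t: 35.65
tool_pos: [0.6267, 0.1017, 0.2129]
eef_rot: [3.141, -0.0, -1.546]
force: [0.4, -0.6, -0.4]
finger_gap: 0.0378
```

Run:
```python
from h import *
s=robot.sense(); print(s['t'],s['tool_pos'],s['eef_rot'],s['force'],s['finger_gap'])
f=eyes.grab_frame('wrist'); save(f,'wr16')
f=eyes.grab_frame('top'); save(f,'top16'); P=cloud(f)
for c in caps(f): print(c)
print(P[165:215:4,366].round(3))
cv2.imwrite('pics/top16z.png',cv2.resize(cv2.cvtColor(f['pixels'][130:230,255:435],cv2.COLOR_RGB2BGR),None,fx=4,fy=4,interpolation=cv2.INTER_CUBIC))
```

```text
35.65 [0.62668205 0.10172469 0.21287925] [ 3.14122916e+00 -4.17000173e-04 -1.54606623e+00] [ 0.41062989 -0.57545243 -0.4497496 ] 0.03779928473106874
([129.0, 151.0], 29, [0.6935, 0.5518, 0.0232], [0.05, 0.006, 0.013])
([128.0, 214.0], 33, [0.502, 0.5417, 0.0238], [0.041, 0.023, 0.014])
([300.0, 356.0], 36, [0.1014, 0.0035, 0.02], [0.017, 0.049, 0.008])
([309.0, 170.0], 109, [0.6285, -0.0074, 0.1066], [0.034, 0.032, 0.011])
([346.0, 171.0], 117, [0.6307, -0.113, 0.1059], [0.036, 0.035, 0.012])
([328.0, 171.0], 117, [0.6275, -0.0609, 0.1063], [0.034, 0.035, 0.011])
[[ 0.656 -0.174  0.084]
 [ 0.644 -0.174  0.083]
 [ 0.632 -0.174  0.085]
 [ 0.62  -0.174  0.085]
 [ 0.608 -0.174  0.083]
 [ 0.596 -0.174  0.084]
 [ 0.585 -0.175  0.079]
 [ 0.572 -0.174  0.085]
 [ 0.575 -0.184  0.003]
 [ 0.558 -0.182  0.026]
 [ 0.55  -0.184  0.004]
 [ 0.537 -0.185  0.002]
 [ 0.525 -0.185  0.001]]
```

View pics/wr16.png

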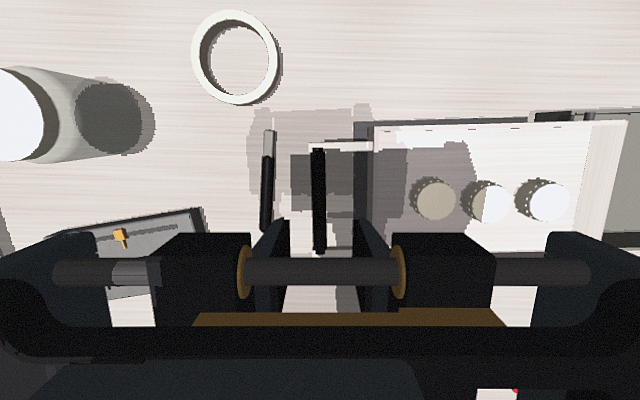

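View pics/top16z.png

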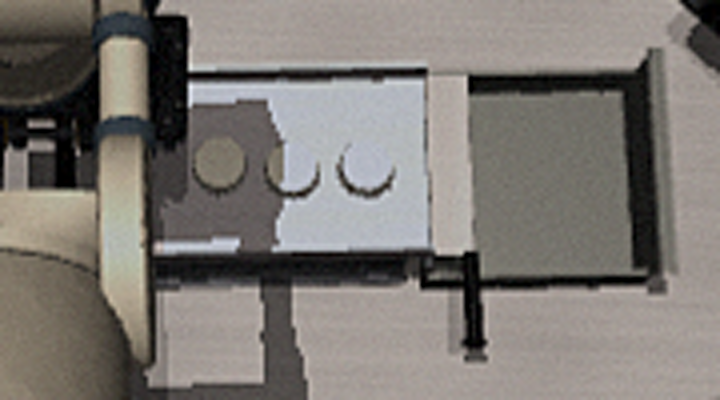

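The gate is flat at floor level, measuring z = 0.084 along its length. The bar is centred between the fingers at (318,200), so I'll grip it.

>>> send_rows(gripper=[150,150,150,150,150,150,255,255,255,255,255], offset=[[0,0.001,-0.04],[0,0,-0.04],[0,0,-0.025],[0,0,-0.015],[0,0,-0.006],[0,0,0],[0,0,0],[0,0,0],[0,0,0],[0,0,0],[0,0,0]], dr=[[0,0,0],[0,0,0],[0,0,0],[0,0,0],[0,0,0],[0,0,0],[0,0,0],[0,0,0],[0,0,0],[0,0,0],[0,0,0]], grip_force=25)

```text
t: 37.12
tool_pos: [0.6273, 0.1039, 0.0874]
eef_rot: [-3.141, -0.0, -1.545]
force: [-0.6, -0.4, 5.9]
finger_gap: 0.0133
```

Run:
```python
from h import *
s=robot.sense(); print(s['t'],s['tool_pos'],s['eef_rot'],s['force'],s['finger_gap'],s['qpos'])
# arc plan, hinge
r=np.hypot(.264,.020); a0=np.arctan2(.020,.264)
for ph in np.arange(0,0.91,0.075): print(round(ph,3),(r*np.cos(a0+ph)-.264).round(4),(r*np.sin(a0+ph)-.02).round(4))
```

```text
37.125 [0.6272579  0.10392132 0.0873688 ] [-3.14087056e+00 -9.65110737e-07 -1.54507388e+00] [-0.58582342 -0.36410607  5.86979733] 0.013262779548408033 [ 7.03259209e-02  6.43975524e-01  1.44872362e+00 -3.82699140e-05
  1.04817218e+00  1.61541889e+00]
0.0 0.0 0.0
0.075 -0.0022 0.0197
0.15 -0.006 0.0392
0.225 -0.0111 0.0584
0.3 -0.0177 0.0771
0.375 -0.0257 0.0953
0.45 -0.035 0.1128
0.525 -0.0456 0.1296
0.6 -0.0574 0.1456
0.675 -0.0704 0.1606
0.75 -0.0845 0.1746
0.825 -0.0996 0.1875
0.9 -0.1156 0.1992
```

>>> send_rows(gripper=[255,255,255,255,255,255,255,255,255,255,255,255,255,255,255,255,255,255], offset=[[0,-0.0022,0.0197],[0,-0.0038,0.0195],[0,-0.0051,0.0192],[0,-0.0066,0.0187],[0,-0.008,0.0182],[0,-0.0093,0.0175],[0.0002,-0.0053,0.0084],[0.0002,-0.0053,0.0084],[0.0002,-0.0059,0.008],[0.0002,-0.0059,0.008],[0.0002,-0.0065,0.0075],[0.0002,-0.0065,0.0075],[0.0002,-0.007,0.007],[0.0002,-0.007,0.007],[0.0002,-0.0075,0.0065],[0.0002,-0.0075,0.0065],[0,0,0],[0,0,0]], dr=[[0,0,0],[0,0,0],[0,0,0],[0,0,0],[0,0,0],[0,0,0],[0,0,0],[0,0,0],[0,0,0],[0,0,0],[0,0,0],[0,0,0],[0,0,0],[0,0,0],[0,0,0],[0,0,0],[0,0,0],[0,0,0]])

```text
t: 39.38
tool_pos: [0.6309, 0.0063, 0.2765]
eef_rot: [-3.136, 0.003, -1.544]
force: [5.8, 14.9, 14.1]
finger_gap: 0.0133
```

Run:
```python
from h import *
s=robot.sense(); print(s['t'],s['tool_pos'],s['eef_rot'],s['force'],s['finger_gap'])
f=eyes.grab_frame('wrist'); save(f,'wr17')
f=eyes.grab_frame('top'); save(f,'top17')
f=eyes.grab_frame('scene'); cv2.imwrite('pics/sc17.png',cv2.resize(cv2.cvtColor(f['pixels'][120:290,180:400],cv2.COLOR_RGB2BGR),None,fx=3.4,fy=3.4,interpolation=cv2.INTER_CUBIC))
```

```text
39.375 [0.63086824 0.00634386 0.27650694] [-3.13593934e+00  2.77378524e-03 -1.54425296e+00] [ 5.77052697 14.88137651 14.05270378] 0.013281039274719434
```

View pics/top17.png

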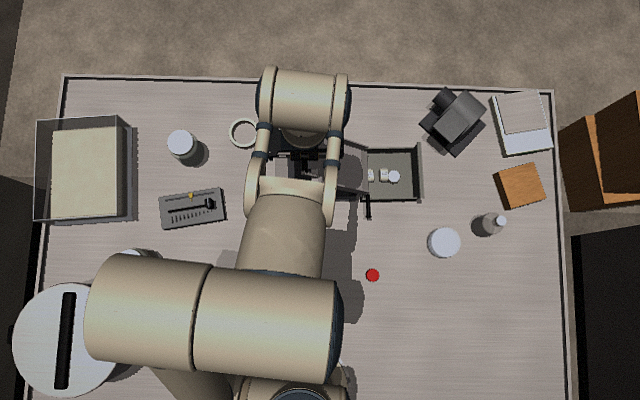

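View pics/sc17.png

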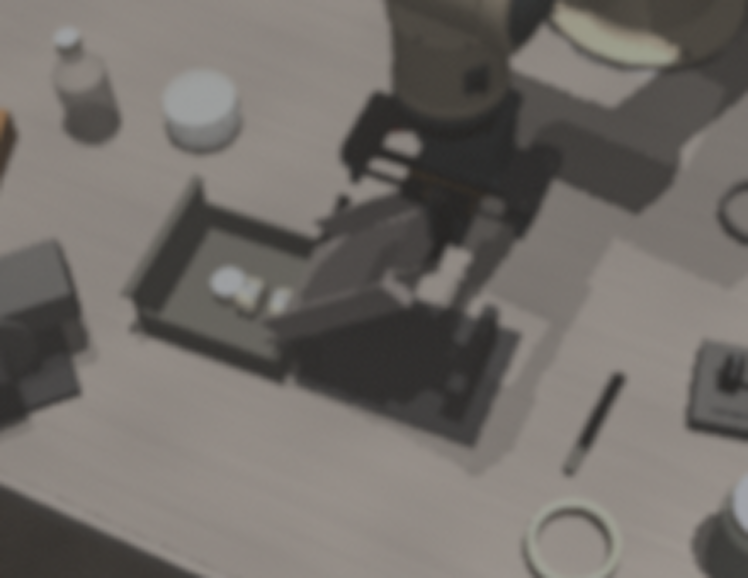

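View pics/wr17.png

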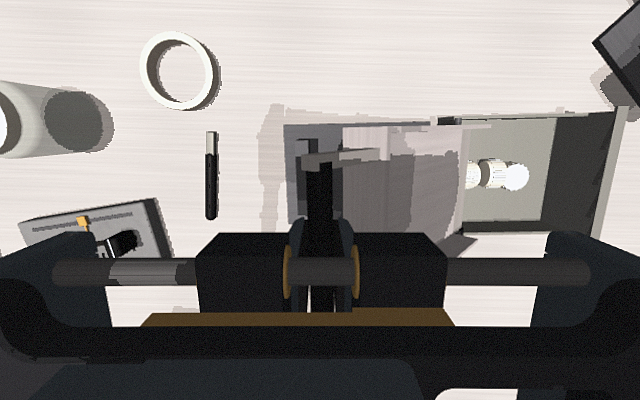

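All three caps are in the tub: (371,175), (384,175) and (394,176) in the top view. I'll let the tray down along the same arc.

>>> send_rows(gripper=[255,255,255,255,255,255,255,255,255,255,255,255,255,255,255,255,255,255], offset=[[-0.0002,0.0075,-0.0065],[-0.0002,0.0075,-0.0065],[-0.0002,0.007,-0.007],[-0.0002,0.007,-0.007],[-0.0002,0.0065,-0.0075],[-0.0002,0.0065,-0.0075],[-0.0002,0.0059,-0.008],[-0.0002,0.0059,-0.008],[-0.0002,0.0053,-0.0084],[-0.0002,0.0053,-0.0084],[0,0.0093,-0.0175],[0,0.008,-0.0182],[0,0.0066,-0.0187],[0,0.0051,-0.0192],[0,0.0038,-0.0195],[0,0.0022,-0.0187],[0,0,0],[0,0,0]], dr=[[0,0,0],[0,0,0],[0,0,0],[0,0,0],[0,0,0],[0,0,0],[0,0,0],[0,0,0],[0,0,0],[0,0,0],[0,0,0],[0,0,0],[0,0,0],[0,0,0],[0,0,0],[0,0,0],[0,0,0],[0,0,0]])

```text
t: 41.78
tool_pos: [0.6264, 0.1037, 0.0872]
eef_rot: [3.14, -0.0, -1.545]
force: [-0.9, -2.8, -3.9]
finger_gap: 0.0136
```

>>> send_rows(gripper=[150,150,150,150,150,150,150,150,150,150,150,150,150,150,150,150], offset=[[0,0,0],[0,0,0],[0,0,0],[0,0,0],[0,0,0.03],[0,0,0.05],[0,0,0.04],[-0.02,-0.055,0],[-0.02,-0.055,0],[-0.02,-0.055,0],[-0.02,-0.055,0],[-0.019,-0.055,0],[0,-0.0235,0],[0,0,0],[0,0,0],[0,0,0]], dr=[[0,0,0],[0,0,0],[0,0,0],[0,0,0],[0,0,0],[0,0,0],[0,0,0],[0,0,0],[0,0,0],[0,0,0],[0,0,0],[0,0,0],[0,0,0],[0,0,0],[0,0,0],[0,0,0]])

```text
t: 43.78
tool_pos: [0.5282, -0.1936, 0.2079]
eef_rot: [3.142, 0.0, -1.544]
force: [0.0, 0.8, -0.4]
finger_gap: 0.0375
```

Run:
```python
from h import *
s=robot.sense(); print(s['t'],s['tool_pos'],s['eef_rot'],s['force'],s['finger_gap'])
f=eyes.grab_frame('wrist'); save(f,'wr18'); P=cloud(f); im=f['pixels'].astype(int); z=P[...,2]
m=(z>0.07)&(z<0.1)&(im.sum(2)<200)
n,lab,st,c=cv2.connectedComponentsWithStats(m.astype(np.uint8))
for i in range(1,n):
    if st[i,4]>150: q=P[lab==i]; print(st[i],q.mean(0).round(4),q.min(0).round(4),q.max(0).round(4))
f=eyes.grab_frame('top'); save(f,'top18'); P=cloud(f)
print('tray floor z',P[172,[295,310,325,340]].round(3))
```

```text
43.775 [ 0.52815476 -0.19358647  0.20793222] [ 3.14152491e+00  1.81640792e-04 -1.54414421e+00] [ 0.03838245  0.83721239 -0.39991307] 0.03752319086540263
[  22    0   51  157 1240] [0.6284 0.0495 0.0924] [0.5653 0.0443 0.0834] [0.6951 0.0539 0.1   ]
[ 457    0   26  168 1581] [ 0.6431 -0.3283  0.08  ] [ 0.564  -0.3326  0.07  ] [ 0.7111 -0.3249  0.0913]
[315 151  16  70 823] [ 0.5407 -0.1947  0.0861] [ 0.5065 -0.2038  0.0808] [ 0.5759 -0.1881  0.0907]
tray floor z [[ 0.629  0.035  0.081]
 [ 0.63  -0.009  0.084]
 [ 0.631 -0.053  0.086]
 [ 0.632 -0.097  0.086]]
```

View pics/wr18.png

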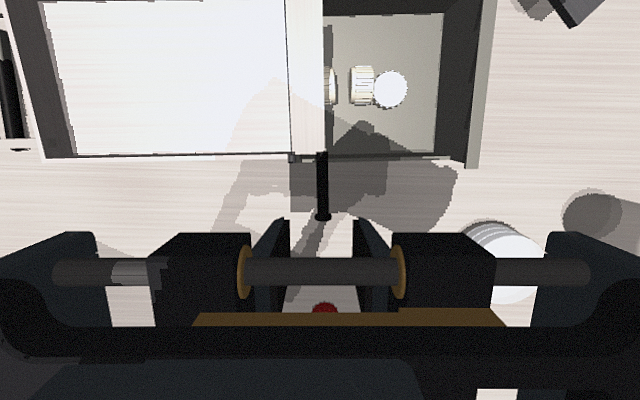

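View pics/top18.png

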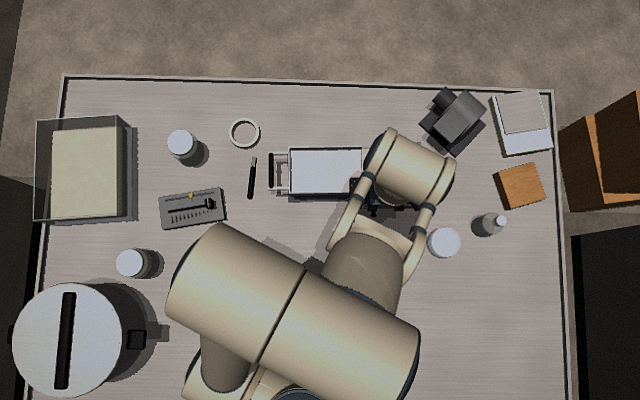

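The tray is level and the caps are in the tub at (330,87), (360,85) and (390,88) in the wrist view. The pin is at (322,185), so I'll grip it and swing the gate up.

>>> send_rows(gripper=[150,150,150,150,150,150,255,255,255,255,255,255,255,255,255,255,255,255,255], offset=[[0,-0.0015,-0.05],[0,0,-0.045],[0,0,-0.03],[0,0,-0.015],[0,0,-0.005],[0,0,0],[0,0,0],[0,0,0],[0,0,0],[0,0,0],[0,0.0002,0.0079],[0,0.0023,0.0075],[0,0.0042,0.0067],[0,0.0057,0.0054],[0,0.0069,0.0037],[0,0.0077,0.0018],[0,0.001,0],[0,0,0],[0,0,0]], dr=[[0,0,0],[0,0,0],[0,0,0],[0,0,0],[0,0,0],[0,0,0],[0,0,0],[0,0,0],[0,0,0],[0,0,0],[0,0,0],[0,0,0],[0,0,0],[0,0,0],[0,0,0],[0,0,0],[0,0,0],[0,0,0],[0,0,0]], grip_force=12)

```text
t: 46.25
tool_pos: [0.5285, -0.1688, 0.0971]
eef_rot: [-3.14, -0.002, -1.545]
force: [-2.8, -2.8, 11.8]
finger_gap: 0.012
```

>>> send_rows(gripper=[150,150,150,150,150,150,150,150,150,150,150,150,150], offset=[[0,0,0],[0,0,0],[0,0,0],[0,0,0.02],[0,0,0.04],[0,0,0.05],[-0.03,0.04,0.02],[-0.03,0.05,0.02],[-0.03,0.05,0],[-0.02,0.05,0],[0,0.05,0],[0,0,0],[0,0,0]], dr=[[0,0,0],[0,0,0],[0,0,0],[0,0,0],[0,0,0],[0,0,0],[0,0,0],[0,0,0],[0,0,0],[0,0,0],[0,0,0],[0,0,0],[0,0,0]])

```text
t: 47.88
tool_pos: [0.418, 0.0717, 0.2459]
eef_rot: [3.141, -0.0, -1.545]
force: [0.8, 0.6, 1.0]
finger_gap: 0.0375
```

Run:
```python
from h import *
s=robot.sense(); print(s['t'],s['tool_pos'],s['eef_rot'],s['force'],s['finger_gap'])
f=eyes.grab_frame('wrist'); save(f,'wr19')
f=eyes.grab_frame('top'); save(f,'top19'); P=cloud(f); im=f['pixels'].astype(int); z=P[...,2]
print('tray floor z',P[172,[295,310,325,340,355]].round(3))
dark=im.sum(2)<140
m=np.zeros(z.shape,bool); m[190:222,358:375]=1; m&=dark&(z>0.085); q=P[m]; print('pin',m.sum(),q.mean(0).round(4))
m=np.zeros(z.shape,bool); m[190:220,195:225]=1; m&=(z>0.06)&(z<0.08); print('fader',cv2.minAreaRect((P[m][:,:2]*1000).astype(np.float32)))
cv2.imwrite('pics/top19z.png',cv2.resize(cv2.cvtColor(f['pixels'][130:230,255:435],cv2.COLOR_RGB2BGR),None,fx=4,fy=4,interpolation=cv2.INTER_CUBIC))
for (u,v) in [(371,175),(384,175),(394,176),(372,172)]: print((u,v),P[v,u].round(3))
```

```text
47.875 [0.41796457 0.07171525 0.24586608] [ 3.14143237e+00 -2.19133486e-04 -1.54456648e+00] [0.79719645 0.58542233 0.98087423] 0.03748302729147933
tray floor z [[ 0.628  0.035  0.084]
 [ 0.629 -0.009  0.086]
 [ 0.632 -0.053  0.081]
 [ 0.634 -0.097  0.079]
 [ 0.633 -0.141  0.087]]
pin 112 [ 0.5381 -0.167   0.1172]
fader ((532.743896484375, 287.6839599609375), (27.96220588684082, 20.95415496826172), 12.338101387023926)
(371, 175) [ 0.636 -0.194  0.043]
(384, 175) [ 0.637 -0.234  0.042]
(394, 176) [ 0.64  -0.268  0.023]
(372, 172) [ 0.646 -0.197  0.041]
```

View pics/top19.png

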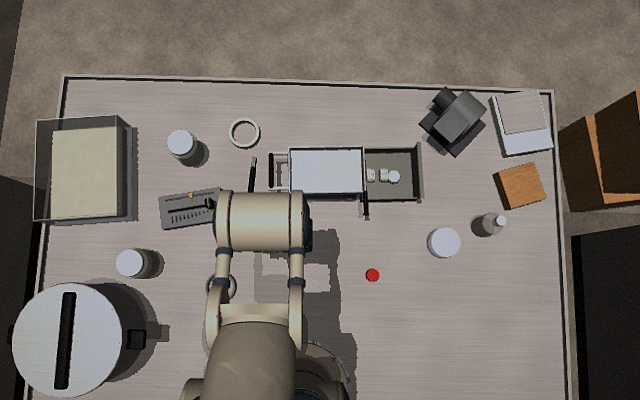

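View pics/top19z.png

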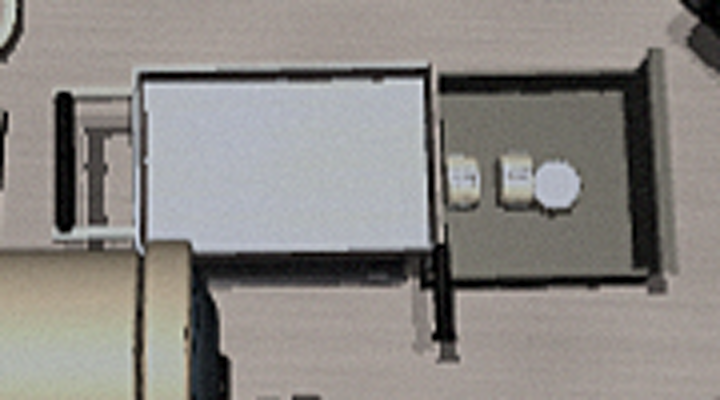

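The gate is up, with the pin back at its starting reading. The tray is level, the fader is at off and all three caps are in the tub. The arm is clear, so I'll hand in.

Run:
```python
from h import *
print(robot.finish_job())
```

```text
the job is handed in; nothing more can be done
None
```

The job is done and handed in at about 48 s, and every final check I made passed. No verdict comes back from the hand-in.

**What I did**
- I put the three white caps I could find into the tray. The red look-alike stayed where it was.
- I slid the fader 54.5 mm until it was level with the brass clip and held it there for over 5 s. Then I slid it back against the off stop.
- I swung the gate fully down and tipped the tray to about 0.8 rad. The caps slid into the tub, and I let the tray down and put the gate up again.

**Last checks (top camera)**
- **Caps:** all three are in the tub. Two of them stand on edge rather than flat. I took only one picture after raising the gate, so I did not confirm separately that they were still.
- **Tray and gate:** the tray floor reads level at z ≈ 0.08–0.09 along its length. The gate pin is back at its starting reading of y = -0.167.
- **Fader:** it is within about 1 mm of its starting position at off.
- **Clip and bystanders:** they look unmoved in the pictures, but I did not measure them. The arm was covering part of the grey tape roll in the final picture.

The other two possible caps appeared in none of the views.

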